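# Tighten the cap of a pressure digestion vessel with a tommy bar

## Robot

A 6-joint arm with a two-finger parallel gripper is mounted at the origin on the work surface. World frame = base frame: x ahead of the robot, y to its left, z up, the work surface at z = 0. Lengths are in m, angles in rad, forces in N, time in s.
With the tool pointing down it reaches from about 0.325 to 0.9 m from the base axis. Payload 6.1 kg.
Tool frame: the origin (TCP) lies where the fingers leave the gripper's body, on its centre line; the fingertips stand 73 mm ahead of it and the grasp point (between the pads) lies 54 mm ahead of it (env.finger_overhang is the distance from the TCP to the fingertips, in m); z points along the fingers, x is the direction in which the jaws open and shut, and the axes are right-handed (so a half turn about z gives the same grasp; the last joint's range is limited). The gripper opens to 85 mm and grips with 20 to 120 N. Pads are 22 mm wide; open, the fingers measure 114 mm over their backs; the gripper's body (76 mm by 85 mm) begins 54 mm behind the grasp point. The pads swing forward as they close: fully open they stand 13 mm farther back than shut.
Start: joints at [1.006, 0.22, 1.526, -0, 1.395, -0.126], TCP at [0.266, 0.566, 0.304] pointing down, gripper open.
Joint ranges: [-2.98, 2.98], [-0.91, 2.08], [0.09, 2.57], [-1.24, 4.39], [0.2, 2.65], [-2.68, 2.68]. Speed limits (rad/s): [2.57, 2.57, 3.01, 3.14, 3.14, 3.14].

## Interface

Orientations are given as a unit quaternion [x, y, z, w].
In Python, from bench import env, get_image, masks_of gives the robot as it stands.
- The arm moves only by the tool send_rows, never from a script. Its argument "increments" is a list of rows, each a list of 4 numbers: the shift along the world's x, y, z normalised to -1 to 1, where 1 is 0.25 m, then the turn about the world's z normalised to -1 to 1, where 1 is 60 degrees. A call has 1 to 20 rows; each row shifts and turns the commanded pose from where the row before left it; what a row does not reach is not made up. A row lasts 1/12 s, in which the tool goes at most 41.7 mm and 7.16 degrees, less where a joint would pass 70% of its speed; a pose out of reach is approached as far as the arm can. A call with a number of a shift or a turn outside -1 to 1 is refused whole. A call with a gripper value outside its range is refused whole. "grip" is the opening, from 0 (shut) to 1 (fully open), set as the call begins (left out, the last holds). The fingers move at their own pace and stop on an object; "newtons" is the grip in N (left out, the last holds). Time passes only in rows, so rows that do not move let the fingers close. It gives the time, the measured TCP pose, the force and the opening at its end, in the units of the state.
- env.state(): the state, without advancing time (a new reading comes with each control period).
- get_image(name): name is "scene" or "top" or "wrist"; returns a dict with "color" (400x640x3 uint8, blue, green, red), "fov_y" (degrees; the focal length in pixels is half the picture's height over the tangent of half this angle, whatever the lens; pixels are square), "cx", "cy" (the principal point, pixels), "R" (3x3) and "t" (3): a world point X has camera coordinates R X + t. Camera axes: x right, y down, z forward; pixel columns grow to the right and rows downward; lengths in m; the calibration is good to about 2 mm. The wrist camera is an equidistant fisheye: a pixel r from the principal point sees the ray r / f radians off the axis. A picture is of the moment at which its call begins. There is no depth.
- env.close_job(): hands the job in, once; it reports no verdict.
Trained networks look in a picture, given as the dict that the camera call returned (one of the last four; its "shot" number tells which), for a name from the list of things; names that differ only in an ending like _2 or _b are one class to them, and where a whole thing is asked for, a point or a joint stands for the part that bears it (a point fixed in the world has none). Each returns a list of dicts, best first, with "conf" (0 to 1); they miss things now and then, are a little off and sometimes report something else, mostly with a low value. They report only what shows in the picture. A call takes as long as a camera call. They do not tell look-alikes from the thing itself.
- masks_of(thing, picture): "mask" (400x640 bool, what is visible of it) and "box" ([left, top, right, bottom] in pixels, round what is visible of it).
The state is a dict: "clock": time; "joint_positions": joint angles; "dq": joint speeds; "effort": joint torques, N m; "position": TCP position; "orientation": TCP orientation; "ft_force": force on the tool from outside, world axes, zero at the start; "wrist_torque": the same for the moment, N m; "grip_width": finger opening in m.
Only numpy, scipy, OpenCV 4.12 (cv2) and the standard library are available. Lean on these libraries where they do the work, as an engineer would, in place of code of your own. Each camera call takes 0.05 s, during which the arm holds its last target.

## Task

The middle one of the three steel digestion vessels in the clamping block still has its screw cap loose: screw the cap down clockwise with the tommy bar from the white rest, drawing the bar out and setting it in a fresh hole when the stroke runs out of room between the neighbouring vessels, which must not be pushed. Carry on until the cap meets its seal and pulls up firm, at about 1.2 N m, but do not crush the seal by pulling well beyond that. Then lay the bar back in the notches of its rest, and leave everything else where it is.

Things in the scene. Friction and masses are not known exactly. Their poses are not given: they have to be found in the camera images.
- station: Aluminium clamping block, fixed: base 130 x 410 x 12 mm, block 104 x 390 x 48 mm on it, holding three steel pressure vessels in a row along its y axis, 145 mm apart; the middle one (loose cap) stands on the origin. Origin: underside centre, on the bench. Its x axis points away from the robot: the front (-x) side is free for swinging the bar
- vessel_left: The finished neighbour vessel on the +y side of the block: upright, its cap 96 mm in diameter, top at 118 mm (a small plug on it to 123 mm). Fixed. Origin on its axis at bench height. The bar, fingers and hand must not push on it
- vessel_right: The finished neighbour vessel on the -y side, the same otherwise
- cap: Loose screw cap of the middle vessel: steel, 96 mm diameter, from 24 mm below to 18 mm above its origin (a small plug on top to 23 mm). Eight bar holes round the rim, 45 degrees apart; a black line on top lies over each. Origin: on the axis at the height of the holes, 100 mm above the bench when on the seal, up to 1.7 mm higher at the start (4 mm a turn). x points out along one hole, z up
- hole_mouth (a point): Mouth of one of the cap's eight holes, 48 mm from the axis. Each hole is blind, 12 mm across, 28 mm deep, points straight in at the axis, slightly countersunk. The bar has 1 mm of play to each side in it, so it can lean about 0.1 rad either way. Its x axis points out of the hole, z is up
- cap_turn (a joint): Turn of the loose cap in rad, growing as it is screwed down (clockwise seen from above): -2.5 to -2.15 at the start, 0 where it meets the seal and goes no further by itself. It runs with a steady friction of about 0.55 N m and stays where it is left
- cap_seal (a joint): How far the seal is pressed, as turn of the cap beyond first touch in rad: 0 at the start. With cap_turn at 0 it begins to give at about 0.8 N m and needs 9 N m per rad more, so a pull of 1.2 N m takes it to about 0.045; it eases back by up to a third when the pull is taken off. Beyond 0.10 (1.7 N m) the seal is crushed
- bar_mid (a point): Middle of the tommy bar: straight round steel rod 10 mm in diameter, 200 mm long, rounded ends, a black ball 24 mm in diameter on one end, about 140 g. The point lies on the rod's axis; its x axis runs along the rod from the ball towards the plain tip, which goes into the holes
- bar_tip (a point): The plain tip of the bar, 100 mm from its middle, axes as for bar_mid
- rest_mid (a point): The bar's rest, to the robot's left or right: white base 150 x 64 x 8 mm, fixed, with two upright plates 8 mm thick, 45 mm either side of the middle along x, tops 53 mm above the bench, each with a notch (12 mm wide at the bottom, 28 mm at the top) for the rod. The point is where the middle of the bar lies in the rest, 40 mm above the bench; x along the bar
- liner: Bystander, to be left alone: white lidded liner pot, 48 mm diameter, 70 mm tall, in the blue tray. Origin: underside centre
- spare_seal: Bystander, to be left alone: white flat ring, 60 mm diameter, in the blue tray. Origin: underside centre
- cup_green: Bystander, to be left alone: green sample cup with white lid, 66 mm diameter, 90 mm tall. Origin: underside centre
- cup_blue: Bystander, to be left alone: blue sample cup with white lid, same size. Origin: underside centre
- cup_pink: Bystander, to be left alone: pink sample cup with white lid, same size. Origin: underside centre
- beaker: Bystander, to be left alone: glass beaker, 72 mm diameter, 90 mm tall. Origin: underside centre
- reagent: Bystander, to be left alone: amber reagent bottle, 72 mm diameter, 150 mm tall. Origin: underside centre
Not all that is in view belongs to the job. Leave any pink or yellow look-alike of the part that bears rest_mid alone.

How it is judged:
On the way, in this order (a step that is already met when the one before it is completed fails the run):
1. the bar's tip is at least 12 mm deep in a hole of the cap (horizontal distance between bar_tip and cap below 0.036 m and z of bar_tip in the frame of cap between -0.004 and 0.004 m), for 0.1 s.
2. part-way down (the cap turned, but not yet at its seal), the bar is drawn out of the hole (horizontal distance between bar_tip and cap above 0.049 m and value of joint cap_turn between -2.05 and -0.1 rad), for 0.05 s.
3. the cap is firm on its seal, pulled down with the bar at least 12 mm deep in a hole (all of step 1 and value of joint cap_seal above 0.01 rad), for 0.1 s.
At the end, for the whole second after the job is handed in: The middle cap is firm on its seal (turned home, the seal still pressed 0.006 to 0.10 rad past first touch, which is a pull of about 0.9 to 1.7 N m), and the bar lies down in both notches of its rest, its middle within 25 mm of the rest's middle, at rest and let go (value of joint cap_turn above -0.02 rad and value of joint cap_seal between 0.006 and 0.1 rad and horizontal distance between bar_mid and rest_mid below 0.025 m and z of bar_mid in the frame of rest_mid between -0.004 and 0.004 m and angle between the x axis of bar_mid and the x axis of rest_mid, either way round below 0.12 rad).
It fails at once if the seal is crushed: cap turned more than 0.10 rad past first touch of the seal (a pull of about 1.7 N m) (value of joint cap_seal above 0.1 rad).
It fails at once if a neighbouring vessel is pushed with more than 10 N (contact force between anything else and vessel_left above 10 N or contact force between anything else and vessel_right above 10 N).
It fails at once if the cap is gripped or pushed by the fingers instead of the bar (over 5 N) (contact force between the fingers and cap above 5 N).
It fails at once if a bystander on the bench is moved more than 25 mm (distance of any of liner, spare_seal, cup_green, cup_blue, cup_pink, beaker, reagent from where it was at the start of the episode above 0.025 m).
It also fails if it takes over 72 s, if anything falls off the work surface, if the arm or the gripper's body presses on something with over 40 N, if the wrist force passes 120 N, or if a joint passes its speed limit or range.

## Working session

There is one attempt and no reset: what is moved stays moved. The work goes in short steps, Python scripts to look and compute and a tool call to move; the robot and the scene stay as the last step left them, time stands still between calls to the robot, and variables do not carry over. Pictures are saved under pics/ and viewed, and the job is handed in when it is done.

Besides the shell and the picture viewer there is one more tool, called after "Emit:" as name([rows], argument=value, ...), one row to a line, values as JSON. send_rows: Moves the arm, as the interface text tells. Its arguments: {"type":"object","properties":{"increments":{"type":"array"},"grip":{"type":"number"},"newtons":{"type":"number"}},"required":["increments"]}

```bash
ls; mkdir -p pics; python3 - <<'E'
from bench import env,get_image,masks_of
import cv2,numpy as np
print(env.state())
for n in ["scene","top","wrist"]:
    p=get_image(n); cv2.imwrite(f"pics/{n}0.png",p["color"]); print(n,p["fov_y"],p["cx"],p["cy"],p["R"],p["t"],p["shot"])
E
```

```text
pics
{'clock': 0.0, 'joint_positions': array([ 1.00592696e+00,  2.21223653e-01,  1.52764262e+00, -1.80218872e-06,
        1.39470958e+00, -1.26095197e-01]), 'dq': array([-8.32743789e-04,  6.34371184e-04,  1.49640606e-03,  5.24911427e-04,
        3.67535028e-05,  1.04863944e-03]), 'effort': array([ 1.01579019e-03, -4.96890700e+01, -3.89401424e+01, -3.72109707e-05,
        1.09368382e-02, -1.52200624e-05]), 'position': array([0.26526108, 0.56538664, 0.30278397]), 'orientation': array([ 8.44046322e-01,  5.36269357e-01, -8.96808948e-04,  4.23088378e-04]), 'ft_force': array([-0.2376773 ,  0.30708392,  0.27993642]), 'wrist_torque': array([ 0.04849512,  0.01124454, -0.02071479]), 'grip_width': 0.08551256734326025}
scene 48.306464209390384 313.6606751795144 195.96140063264838 [[-0.88510521  0.46509101 -0.01670667]
 [ 0.28883757  0.52082479 -0.80331463]
 [-0.36491317 -0.71584348 -0.59532049]] [ 0.45623466 -0.06496488  1.72936651] 1
top 57.0685082650025 318.50858955424627 202.98924190456918 [[ 0.02214818 -0.99971707 -0.00867343]
 [-0.99029284 -0.02074698 -0.13743965]
 [ 0.13722082  0.01163327 -0.99047217]] [-0.02487105  0.53013488  1.10283212] 2
wrist 65.70646984690485 317.083560472701 203.4465857083294 [[ 0.42524157  0.90507809 -0.001805  ]
 [ 0.85640567 -0.40172654  0.32432256]
 [ 0.29281213 -0.13946125 -0.94594483]] [-0.62464223 -0.04136863  0.38064251] 3
```

View pics/scene0.png

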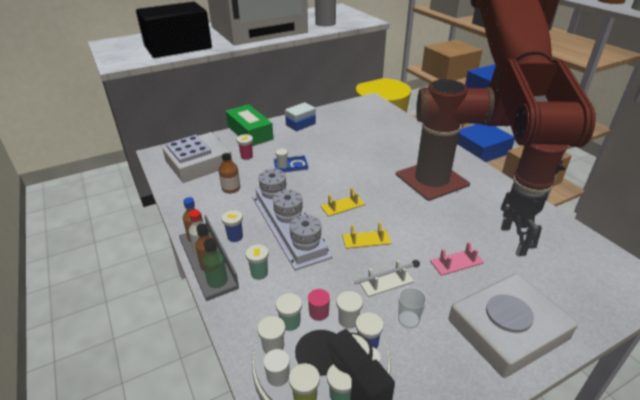

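View pics/top0.png

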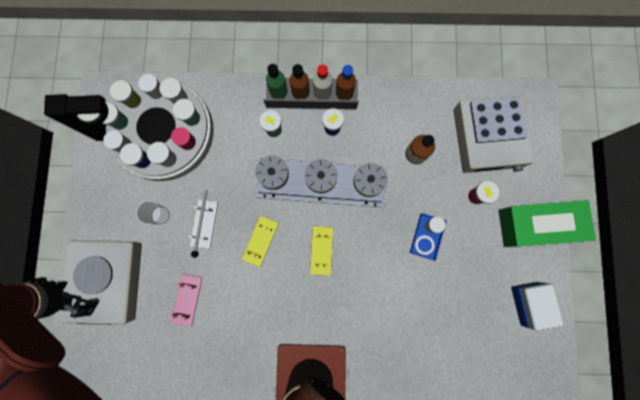

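View pics/wrist0.png

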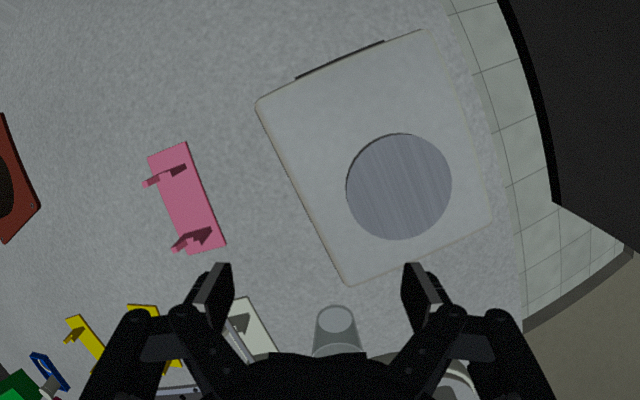

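```bash
cat > h.py <<'E'
import numpy as np,cv2
from bench import env,get_image,masks_of
def foc(p): return 200/np.tan(np.radians(p["fov_y"])/2)
def ray(p,u,v,fish=False):
    f=foc(p); a=np.array([u-p["cx"],v-p["cy"]])/f
    if fish:
        r=np.linalg.norm(a); d=np.array([*(a/max(r,1e-9)*np.sin(r)),np.cos(r)])
    else: d=np.array([a[0],a[1],1.])
    R=np.array(p["R"]);t=np.array(p["t"])
    return -R.T@t, R.T@d
def onz(p,u,v,z,fish=False):
    c,d=ray(p,u,v,fish); return (c+d*(z-c[2])/d[2])[:2]
def proj(p,X,fish=False):
    c=np.array(p["R"])@np.array(X)+np.array(p["t"]);f=foc(p)
    if fish:
        th=np.arctan2(np.hypot(c[0],c[1]),c[2]);k=f*th/np.hypot(c[0],c[1]); return c[0]*k+p["cx"],c[1]*k+p["cy"]
    return f*c[0]/c[2]+p["cx"],f*c[1]/c[2]+p["cy"]
E
python3 - <<'E'
from h import *
p=get_image("top")
q=get_image("scene")
for n in ["cap","vessel_left","vessel_right","station","bar_mid","rest_mid","cup_green","cup_blue","cup_pink","beaker","reagent","liner","spare_seal"]:
    for P,nm in((p,"top"),(q,"scene")):
        for m in masks_of(n,P)[:4]:
            if m["conf"]<.3: continue
            ys,xs=np.nonzero(m["mask"]); u,v=xs.mean(),ys.mean()
            print(n,nm,round(m["conf"],2),m["box"],round(u,1),round(v,1),onz(P,u,v,0.04).round(3),onz(P,u,v,0.118).round(3))
c=cv2.resize(p["color"][130:280,130:430],None,fx=2.6,fy=2.6,interpolation=cv2.INTER_CUBIC); cv2.imwrite("pics/topc.png",c)
E
```

```text
cap top 0.8 [304.2, 158.1, 338.7, 193.9] 320.3 175.1 [ 0.618 -0.017] [ 0.601 -0.018]
cap scene 0.83 [274.7, 185.2, 303.2, 216.5] 287.2 202.3 [ 0.573 -0.089] [0.612 0.006]
vessel_left top 0.89 [257.5, 154.6, 290.9, 186.2] 271.7 171.9 [0.625 0.135] [0.608 0.124]
vessel_left scene 0.6 [288.6, 213.5, 321.5, 248.1] 305.2 230.7 [0.586 0.077] [0.624 0.158]
vessel_right top 0.6 [355.1, 163.1, 386.2, 194.9] 369.6 179.4 [ 0.607 -0.171] [ 0.591 -0.161]
vessel_right scene 0.97 [258.3, 170.5, 286.7, 199.2] 271.5 181.4 [ 0.57  -0.234] [ 0.61  -0.127]
vessel_right scene 0.4 [275.0, 183.5, 306.1, 216.4] 287.5 202.1 [ 0.572 -0.089] [0.611 0.006]
station top 0.36 [259.1, 106.6, 281.9, 138.3] 270.9 122.6 [0.786 0.144] [0.757 0.132]
station scene 0.58 [254.3, 167.3, 332.6, 268.7] 290.1 220.5 [0.606 0.007] [0.643 0.093]
bar_mid top 0.59 [189.9, 190.9, 206.5, 260.6] 199.0 226.9 [0.448 0.352] [0.443 0.325]
bar_mid scene 0.69 [355.1, 258.8, 420.0, 281.1] 388.5 271.2 [0.455 0.351] [0.504 0.41 ]
rest_mid top 0.89 [246.1, 216.6, 278.3, 266.4] 259.9 240.4 [0.411 0.163] [0.409 0.15 ]
rest_mid top 0.78 [171.7, 27
[... 1322 characters left out ...]
04.9, 160.6, 337.5, 194.5] 320.6 175.5 [ 0.617 -0.018] [ 0.6   -0.019]
beaker scene 0.7 [396.0, 289.0, 425.8, 327.7] 410.3 306.3 [0.479 0.484] [0.526 0.531]
reagent top 0.96 [405.6, 136.9, 433.1, 164.2] 419.8 148.2 [ 0.711 -0.328] [ 0.687 -0.307]
reagent scene 0.7 [277.4, 150.4, 286.9, 165.9] 281.4 157.0 [ 0.465 -0.374] [ 0.514 -0.256]
reagent scene 0.58 [217.5, 153.7, 243.6, 193.5] 228.4 174.3 [ 0.695 -0.359] [ 0.725 -0.242]
liner top 0.76 [426.1, 213.2, 447.1, 231.1] 434.6 223.9 [ 0.473 -0.369] [ 0.466 -0.346]
liner scene 0.53 [276.7, 149.2, 286.8, 167.5] 281.3 157.3 [ 0.467 -0.372] [ 0.515 -0.254]
spare_seal top 0.53 [416.6, 234.0, 431.0, 255.4] 425.0 243.9 [ 0.411 -0.339] [ 0.409 -0.318]
```

View pics/topc.png

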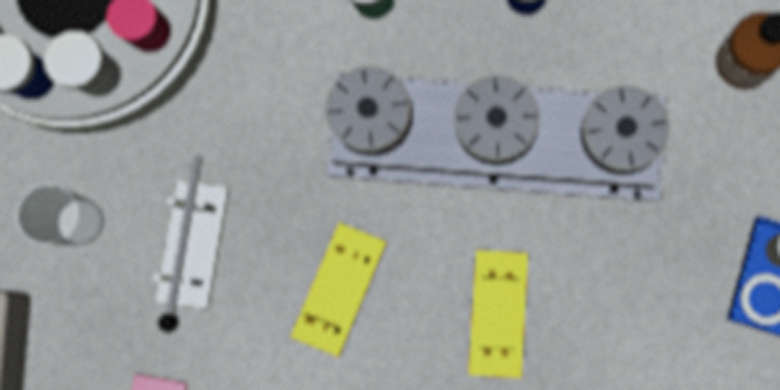

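```bash
python3 - <<'E'
from h import *
p=get_image("top");q=get_image("scene")
g=masks_of("bar_mid",p)[0]["mask"];ys,xs=np.nonzero(g)
vx,vy,x0,y0=cv2.fitLine(np.c_[xs,ys].astype(np.float32),cv2.DIST_L2,0,.01,.01).ravel();print(vx,vy)
for P,(a,b) in((p,((195,252.5),(206,190.5))),):
    A=onz(P,*a,.04);B=onz(P,*b,.04);print(A,B,np.linalg.norm(B-A),np.arctan2(*(B-A)[::-1]))
w=get_image("wrist");print("wristcam",-np.array(w["R"]).T@w["t"],np.array(w["R"])[2])
c=cv2.resize(q["color"][240:310,330:450],None,fx=6,fy=6,interpolation=cv2.INTER_CUBIC); cv2.imwrite("pics/sc.png",c)
E
```

```text
0.17943643 -0.9837696
[0.37028117 0.35854815] [0.56194556 0.33731636] 0.19283678509710392 -0.11032607604578043
wristcam [0.18975306 0.6020648  0.37334007] [ 0.2937079  -0.13804981 -0.94587416]
```

Emit:
send_rows([
  [0.06, -0.09, 0, 0.05],
  [0.06, -0.1, 0, 0.08],
  [0.06, -0.1, 0, 0.08],
  [0.06, -0.1, 0, 0.08],
  [0.06, -0.1, 0, 0],
  [0.06, -0.1, 0, 0],
  [0.06, -0.1, -0.04, 0],
  [0.06, -0.1, -0.08, 0],
  [0.06, -0.1, -0.08, 0],
  [0, 0, 0, 0],
  [0, 0, 0, 0],
], grip=1)

```text
clock: 2.67
position: [0.4006, 0.3418, 0.2527]
orientation: [0.754, 0.657, -0.001, -0.0]
ft_force: [-1.1, 0.5, 0.8]
grip_width: 0.0857
```

```bash
python3 - <<'E'
from h import *
p=get_image("wrist")
cv2.imwrite("pics/w1.png",p["color"])
print("cam",-np.array(p["R"]).T@p["t"])
for n in ["bar_mid","rest_mid","cap","vessel_left","vessel_right"]:
  for m in masks_of(n,p):
    print(n,m["conf"],m["box"])
E
```

```text
cam [0.31781906 0.35409604 0.32227562]
bar_mid 0.93 [320.0, 142.4, 348.8, 325.7]
rest_mid 0.87 [305.4, 0.2, 370.9, 83.4]
rest_mid 0.67 [301.7, 164.7, 365.8, 295.1]
rest_mid 0.59 [24.8, 155.5, 94.5, 261.8]
cap 0.61 [61.5, 338.6, 104.7, 386.7]
vessel_left 0.69 [153.8, 357.1, 201.5, 400.0]
vessel_right 0.71 [12.6, 320.7, 69.0, 382.0]
```

View pics/w1.png

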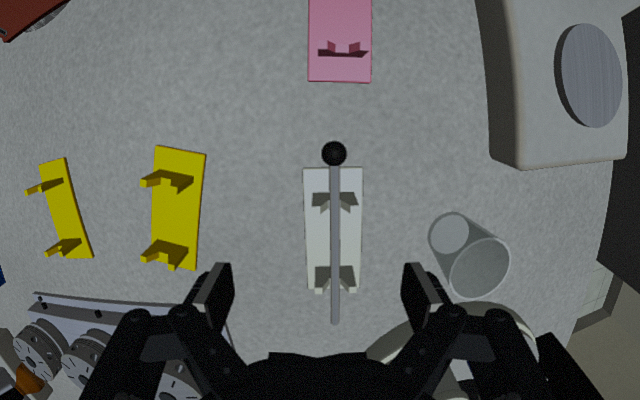

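```bash
python3 - <<'E'
from h import *
p=get_image("wrist")
A=onz(p,333.5,153,.04,1);B=onz(p,335,325,.04,1);C=onz(p,334,240,.04,1)
print(A,B,C,np.linalg.norm(B-A),np.arctan2(*(B-A)[::-1]))
u=(B-A)/np.linalg.norm(B-A);print("mid from tip",B-.1*u)
m=masks_of("bar_mid",p)[0]["mask"];P=[]
for v in range(170,325,5):
    xs=np.nonzero(m[v])[0]
    if len(xs): P.append(onz(p,xs.mean(),v,.045,1))
P=np.array(P);k=np.polyfit(P[:,0],P[:,1],1);print(k,np.arctan(k[0]),np.polyval(k,[.35,.45,.5]),P[[0,-1]])
# rest base corners z=.008
for c in [(303,168),(362,168),(307,290),(358,294)]: print(onz(p,*c,.008,1))
# caps
for c in [(40,345),(88,363),(180,385)]: print(onz(p,*c,.118,1))
s=env.state();print(s["position"],s["orientation"],s["ft_force"],s["wrist_torque"])
E
```

```text
[0.36739069 0.36516799] [0.56963456 0.3441633 ] [0.45571128 0.35527161] 0.20333170077487048 -0.10348715882447682
mid from tip [0.47016956 0.35449356]
[-0.10900036  0.40176233] -0.10857173056124361 [0.36361221 0.35271217 0.34726215] [[0.38198448 0.36032778]
 [0.55659154 0.34058657]]
[0.38457745 0.33269255]
[0.39262298 0.39406319]
[0.53535546 0.31468359]
[0.55074781 0.37670551]
[ 0.55018024 -0.08315421]
[0.56687944 0.01957782]
[0.58559973 0.16112226]
[0.40029078 0.34411906 0.25449902] [7.52755871e-01 6.58299587e-01 4.99373694e-04 5.34596518e-05] [-0.20119483 -0.57758674 -0.20233366] [ 0.01092121 -0.01416989  0.001916  ]
```

Emit:
send_rows([
  [0.08, 0.016, 0, 0.024],
  [0.08, 0.016, 0, 0],
  [0.063, 0, -0.1, 0],
  [0, 0, -0.15, 0],
  [0, 0, -0.15, 0],
  [0, 0, 0, 0],
  [0, 0, 0, 0],
])

```text
clock: 3.65
position: [0.4545, 0.3507, 0.1519]
orientation: [0.745, 0.667, -0.003, -0.001]
ft_force: [0.1, -0.2, 0.1]
grip_width: 0.0851
```

```bash
python3 - <<'E'
from h import *
s=env.state();print(s["position"],s["orientation"],s["ft_force"],s["wrist_torque"])
p=get_image("wrist")
cv2.imwrite("pics/w2.png",p["color"])
for x in (.40,.456,.5,.56): print(x,proj(p,[x,.4018-.109*x,.04],1))
for m in masks_of("bar_mid",p): print(m["conf"],m["box"])
E
```

```text
[0.45454079 0.35070665 0.15189856] [ 7.44717078e-01  6.67373724e-01 -2.89515180e-03 -6.35410666e-04] [ 0.06993309 -0.24447216  0.06952463] [ 0.01869179 -0.01753359  0.05203072]
0.4 (np.float64(319.115435629667), np.float64(150.61870205723307))
0.456 (np.float64(319.05568509446556), np.float64(237.71786885439343))
0.5 (np.float64(318.9609081722846), np.float64(293.7633192195578))
0.56 (np.float64(318.8136828032913), np.float64(352.18102349786943))
0.56 [299.3, 74.8, 339.9, 359.4]
```

View pics/w2.png

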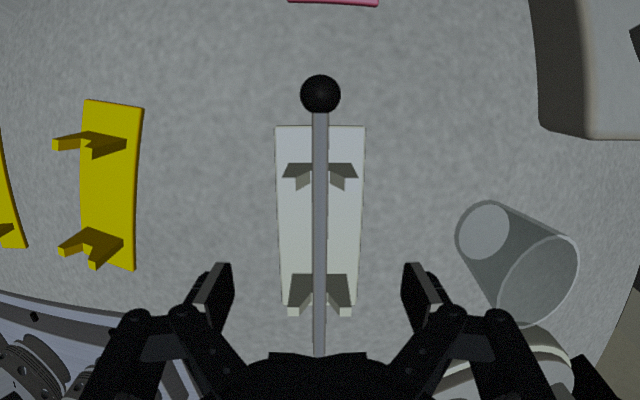

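Emit:
send_rows([
  [0, 0, -0.08, 0],
  [0, 0, -0.08, 0],
  [0, 0, -0.072, 0],
  [0, 0, 0, 0],
  [0, 0, 0, 0],
])

```text
clock: 4.17
position: [0.457, 0.3519, 0.0979]
orientation: [0.745, 0.667, 0.001, 0.0]
ft_force: [0.1, 0.9, -0.6]
grip_width: 0.0854
```

Emit:
send_rows([
  [0, 0, 0, 0],
  [0, 0, 0, 0],
  [0, 0, 0, 0],
  [0, 0, 0, 0],
  [0, 0, 0, 0],
  [0, 0, 0, 0],
  [0, 0, 0, 0],
  [0, 0, 0, 0],
  [0, 0, 0, 0],
  [0, 0, 0, 0],
], grip=0, newtons=80)

```text
clock: 5.0
position: [0.4565, 0.3513, 0.0963]
orientation: [0.745, 0.667, 0.0, 0.0]
ft_force: [-2.3, -1.0, 5.3]
grip_width: 0.0075
```

```bash
python3 - <<'E'
from h import *
s=env.state();print(s["position"],s["orientation"],s["ft_force"],s["wrist_torque"],s["grip_width"])
p=get_image("wrist")
cv2.imwrite("pics/w3.png",p["color"])
E
```

```text
[0.45649529 0.35133    0.09628105] [7.44907454e-01 6.67167781e-01 1.75448179e-04 8.10155173e-05] [-2.27869125 -1.03563244  5.26938513] [-1.63653730e-01  1.99475294e-01  2.42243774e-05] 0.007463223816880891
```

View pics/w3.png

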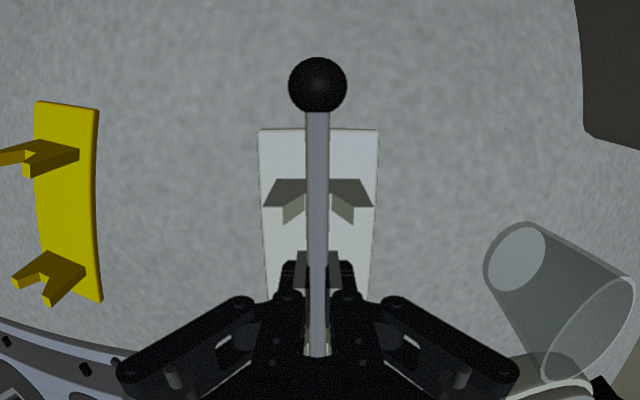

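Emit:
send_rows([
  [0, 0, 0.05, 0],
  [0, 0, 0.1, 0],
  [0, 0, 0.15, 0],
  [0, 0, 0.15, 0],
  [0, -0.05, 0.15, 0],
  [0.05, -0.1, 0.15, 0],
  [0.1, -0.12, 0.1, 0],
  [0.12, -0.12, 0.05, 0],
  [0.12, -0.12, 0, 0],
  [0.12, -0.12, 0, 0],
  [0.12, -0.12, 0, 0],
  [0.12, -0.12, 0, 0],
  [0.12, -0.12, 0, 0],
  [0.07, -0.12, 0, 0],
  [0, -0.09, 0, 0],
  [0, 0, 0, 0],
  [0, 0, 0, 0],
  [0, 0, 0, 0],
])

```text
clock: 6.55
position: [0.6825, 0.0619, 0.3133]
orientation: [0.745, 0.667, -0.0, -0.001]
ft_force: [0.1, 0.1, -0.7]
grip_width: 0.0071
```

```bash
python3 - <<'E'
from h import *
s=env.state();print(s["position"],s["orientation"],s["ft_force"],s["wrist_torque"],s["grip_width"],s["joint_positions"])
p=get_image("wrist")
cv2.imwrite("pics/w4.png",p["color"])
for n in ["cap","vessel_left","vessel_right"]:
  for m in masks_of(n,p): print(n,m["conf"],m["box"])
E
```

```text
[0.68251541 0.06187537 0.31326286] [ 7.44983913e-01  6.67082145e-01 -1.52928112e-04 -5.98601239e-04] [ 0.07612361  0.11196543 -0.68880033] [-0.02215986  0.07484548 -0.01372212] 0.007113631607013911 [-2.47883094e-02  3.58775440e-01  1.34010306e+00  6.67591584e-04
  1.44375740e+00 -1.48544401e+00]
cap 0.66 [168.8, 68.9, 273.8, 170.9]
vessel_left 0.91 [330.6, 52.8, 432.9, 163.3]
vessel_right 0.56 [65.3, 94.1, 155.2, 185.7]
```

View pics/w4.png

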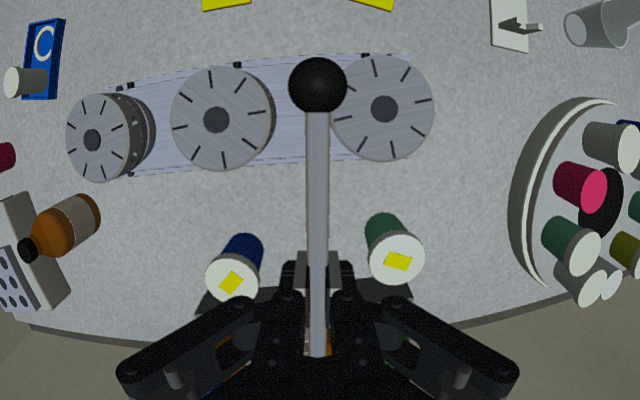

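```bash
python3 - <<'E'
from h import *
p=get_image("wrist"); np.savez("wp.npz",**{k:np.array(v) for k,v in p.items()})
zt=.1195
# rectify to top plane at z=zt: 0.2mm/pix over 120mm around guess
g=np.array([.60,-.018])
for it in range(1):
    n=600; X=g[0]+(np.arange(n)-n/2)*2e-4
    XX,YY=np.meshgrid(X,g[1]+(np.arange(n)-n/2)*2e-4,indexing='ij')
    f=foc(p);P=np.stack([XX,YY,np.full_like(XX,zt)],-1)@np.array(p["R"]).T+np.array(p["t"])
    rr=np.hypot(P[...,0],P[...,1]);k=f*np.arctan2(rr,P[...,2])/rr
    im=cv2.remap(p["color"],(P[...,0]*k+p["cx"]).astype(np.float32),(P[...,1]*k+p["cy"]).astype(np.float32),cv2.INTER_CUBIC)
    im=im[::-1,::-1].copy()  # x up, y left
cv2.imwrite("pics/rect.png",im)
E
```

```text
(no output)
```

View pics/rect.png

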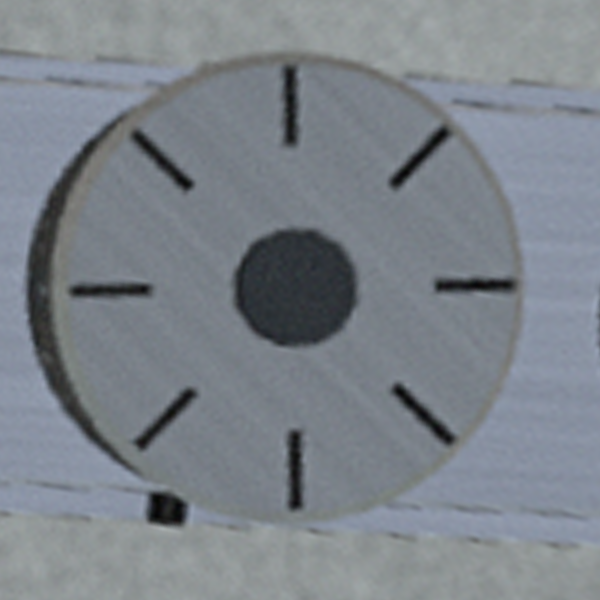

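Emit:
send_rows([
  [-0.04, -0.04, 0, 0.05],
  [-0.08, -0.08, 0, 0.1],
  [-0.08, -0.08, 0, 0.11],
  [-0.08, -0.08, 0, 0.11],
  [-0.08, -0.08, 0, 0.11],
  [-0.08, -0.08, 0, 0.11],
  [-0.08, -0.08, 0, 0.11],
  [-0.08, -0.08, 0, 0.11],
  [-0.08, -0.08, -0.05, 0.06],
  [-0.08, -0.08, -0.08, 0],
  [-0.04, -0.045, -0.1, 0],
  [0, 0, 0, 0],
  [0, 0, 0, 0],
  [0, 0, 0, 0],
])

```text
clock: 7.97
position: [0.4943, -0.1106, 0.2569]
orientation: [0.394, 0.919, -0.017, 0.002]
ft_force: [0.8, -0.3, -1.1]
grip_width: 0.0074
```

```bash
cat > st.py <<'E'
from h import *
def st():
    s=env.state();o=s["orientation"];y=2*np.arctan2(o[1],o[0])
    print("t",s["clock"],"pos",s["position"].round(4),"yaw",round(y,4),"F",s["ft_force"].round(2),"M",s["wrist_torque"].round(3),"q6",s["joint_positions"][5].round(3),"w",round(s["grip_width"],4),"tilt",o[2:].round(4))
    return s,y
E
python3 - <<'E'
from st import *
st()
for n in("wrist","scene"):
    p=get_image(n); cv2.imwrite(f"pics/{n}5.png",p["color"])
    if n=="scene": cv2.imwrite("pics/sc5.png",cv2.resize(p["color"][130:260,230:400],None,fx=4.5,fy=4.5,interpolation=cv2.INTER_CUBIC))
E
```

```text
t 7.9667 pos [ 0.4943 -0.1106  0.2569] yaw 2.332 F [ 0.77 -0.31 -1.08] M [ 0.037 -0.04  -0.022] q6 -2.68 w 0.0074 tilt [-0.017   0.0023]
```

View pics/sc5.png

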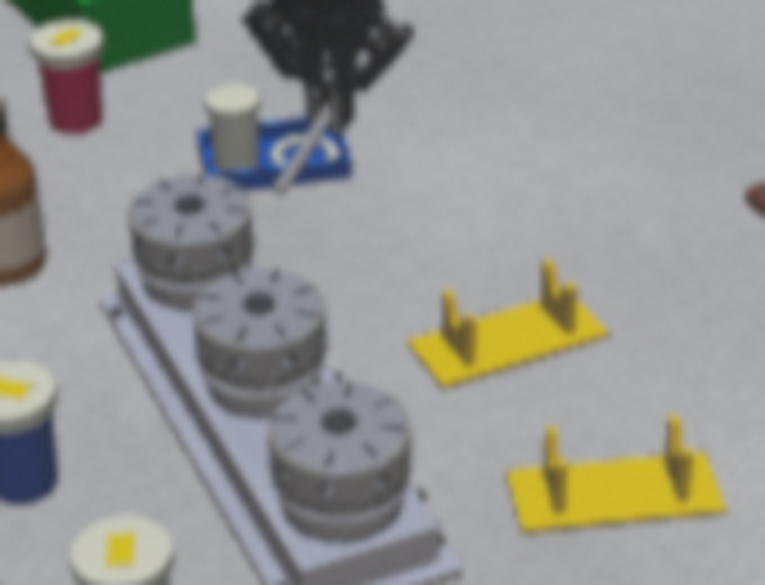

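View pics/wrist5.png

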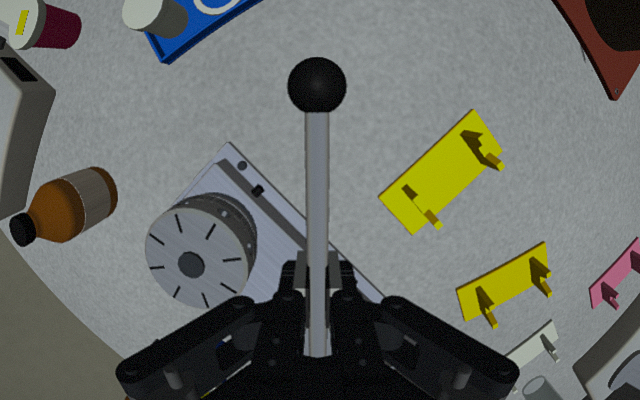

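Emit:
send_rows([
  [-0.03, 0.04, 0, -0.06],
  [-0.06, 0.08, 0, -0.11],
  [-0.06, 0.08, 0, -0.11],
  [-0.06, 0.08, 0, -0.11],
  [-0.04, 0.06, 0, -0.11],
  [0, 0.024, 0, -0.11],
  [0, 0, 0, -0.1],
  [0, 0, 0, 0],
  [0, 0, 0, 0],
])

```text
clock: 8.82
position: [0.4316, -0.0198, 0.2566]
orientation: [0.7, 0.714, -0.016, -0.004]
ft_force: [0.8, -0.6, -1.1]
grip_width: 0.0071
```

```bash
python3 - <<'E'
from st import *
st()
E
```

```text
t 8.8167 pos [ 0.4316 -0.0198  0.2566] yaw 1.5918 F [ 0.75 -0.56 -1.09] M [ 0.009  0.005 -0.007] q6 -1.801 w 0.0071 tilt [-0.016  -0.0041]
```

```bash
cat >> st.py <<'E'
from scipy.spatial.transform import Rotation as Ro
C=np.array([.6022,-.0167]); TT=np.array([0,.111,.0563]); BT=np.array([0,-.0885,.0563])
def tip(s,T=None): return s["position"]+Ro.from_quat(s["orientation"]).apply(TT if T is None else T)
E
python3 - <<'E'
from st import *
s,y=st();t=tip(s);b=tip(s,BT);print(t,b)
q=get_image("scene");T=get_image("top")
for P,n,sc in((q,"s",5),(T,"t",5)):
    a=np.array(proj(P,t));bb=np.array(proj(P,b));print(n,a,bb)
    x0,y0=(a-[70,60]).astype(int)
    im=cv2.resize(P["color"][y0:y0+120,x0:x0+140],None,fx=sc,fy=sc,interpolation=cv2.INTER_CUBIC)
    cv2.circle(im,tuple(((a-[x0,y0]+.5)*sc).astype(int)),4,(0,0,255),1)
    cv2.circle(im,tuple(((bb-[x0,y0]+.5)*sc).astype(int)),4,(0,255,0),1)
    c=np.array(proj(P,[*C,.1195])); cv2.circle(im,tuple(((c-[x0,y0]+.5)*sc).astype(int)),4,(255,0,0),1)
    cv2.imwrite(f"pics/{n}6.png",im)
w=get_image("wrist");print("ball wrist",proj(w,b,1));cv2.imwrite("pics/w6.png",w["color"])
E
```

```text
t 8.8167 pos [ 0.4316 -0.0198  0.2566] yaw 1.5918 F [ 0.75 -0.56 -1.09] M [ 0.009  0.005 -0.007] q6 -1.801 w 0.0071 tilt [-0.016  -0.0041]
[ 0.54097219 -0.01846404  0.19714669] [ 0.34159692 -0.02259659  0.20286257]
s [302.89551068 172.00351899] [355.27946699 154.03240906]
t [319.95482068 190.8858997 ] [319.87571621 266.75890028]
ball wrist (np.float64(315.6917627047656), np.float64(90.17697408118747))
```

View pics/s6.png

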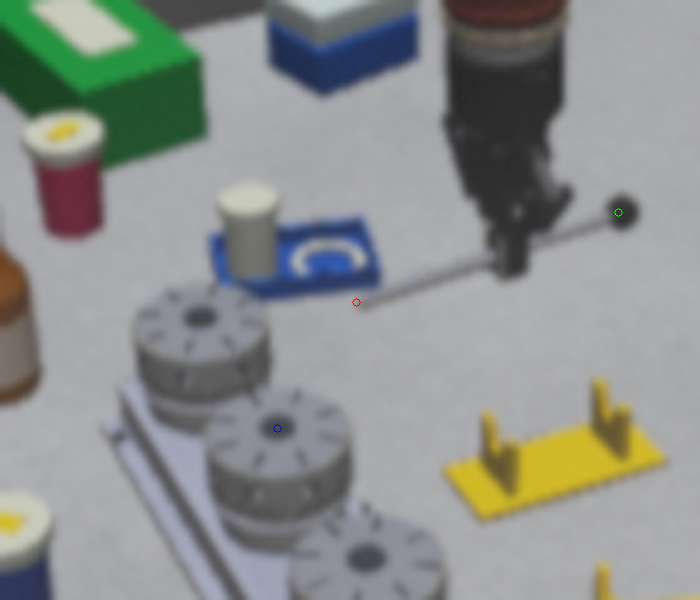

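View pics/t6.png

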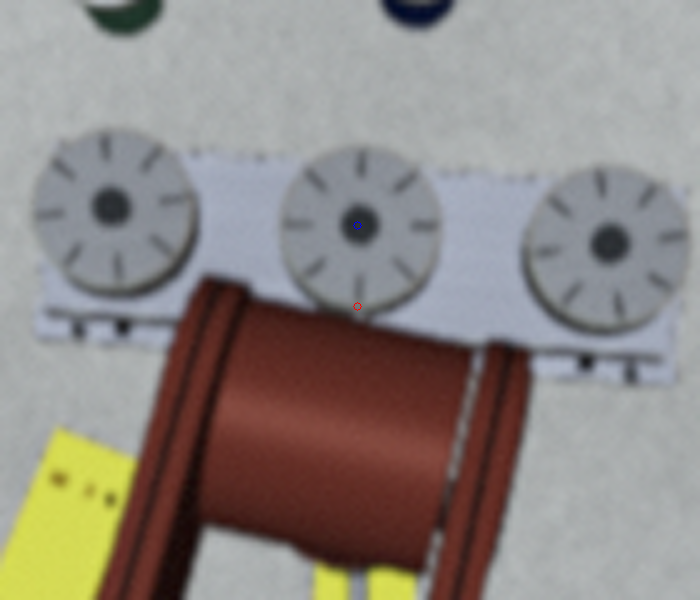

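View pics/w6.png

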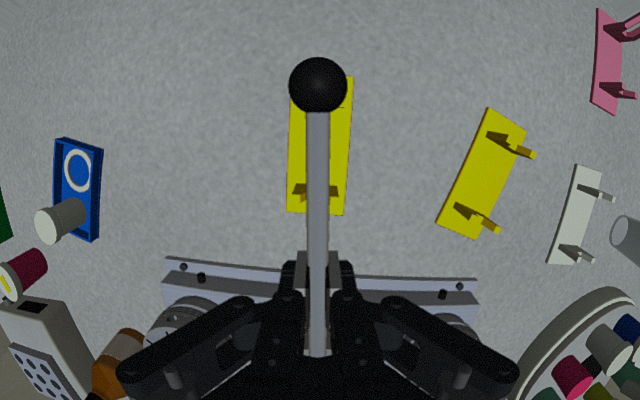

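Emit:
send_rows([
  [0.012, 0.002, -0.08, 0],
  [0.012, 0.002, -0.1, 0],
  [0, 0, -0.1, 0],
  [0, 0, -0.07, 0],
  [0, 0, -0.033, 0],
  [0, 0, 0, 0],
  [0, 0, 0, 0],
])

```text
clock: 9.55
position: [0.4369, -0.0192, 0.1599]
orientation: [0.701, 0.713, -0.017, -0.005]
ft_force: [-0.2, -0.4, -1.4]
grip_width: 0.0074
```

```bash
sed -i 's/\.111,.0563/.108,.0563/;s/-.0885/-.0915/' st.py; cat >> st.py <<'E'
def look(tag,zoom=7):
    s,y=st();t=tip(s);print("tip",t.round(4),"dist",np.linalg.norm(t[:2]-C).round(4),"beta",round(y-np.pi/2,4))
    q=get_image("scene");a=np.array(proj(q,t));x0,y0=(np.array(proj(q,[*C,.11]))-[45,40]).astype(int)
    im=cv2.resize(q["color"][y0:y0+80,x0:x0+100],None,fx=zoom,fy=zoom,interpolation=cv2.INTER_CUBIC)
    cv2.circle(im,tuple(((a-[x0,y0]+.5)*zoom).astype(int)),3,(0,0,255),1)
    cv2.imwrite(f"pics/{tag}.png",im)
E
python3 - <<'E'
from st import *
look("l1")
E
```

```text
t 9.55 pos [ 0.4369 -0.0192  0.1599] yaw 1.5881 F [-0.23 -0.35 -1.38] M [ 0.002 -0.061 -0.026] q6 -1.788 w 0.0074 tilt [-0.0167 -0.0053]
tip [ 0.5431 -0.0183  0.1002] dist 0.0591 beta 0.0173
```

View pics/l1.png

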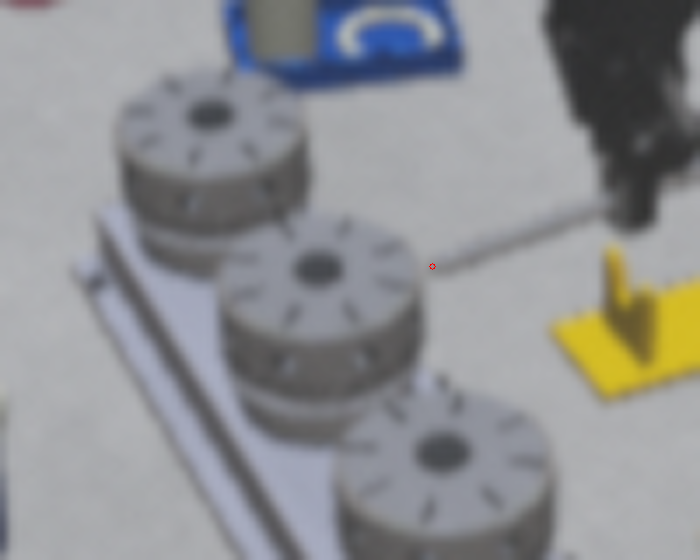

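Emit:
send_rows([
  [0, 0.003, 0.004, 0],
  [0.02, 0.0005, 0, 0],
  [0.02, 0.0005, 0, 0],
  [0.02, 0, 0, 0],
  [0.02, 0, 0, 0],
  [0, 0, 0, 0],
  [0, 0, 0, 0],
])

```text
clock: 10.18
position: [0.457, -0.018, 0.1606]
orientation: [0.701, 0.713, -0.017, -0.005]
ft_force: [-1.0, -0.1, -1.1]
grip_width: 0.0071
```

```bash
python3 - <<'E'
from st import *
look("l2")
E
```

```text
t 10.1833 pos [ 0.457  -0.018   0.1606] yaw 1.5879 F [-1.03 -0.14 -1.14] M [-0.02  -0.013  0.04 ] q6 -1.776 w 0.0071 tilt [-0.0167 -0.0052]
tip [ 0.5632 -0.0171  0.1009] dist 0.039 beta 0.0171
```

View pics/l2.png

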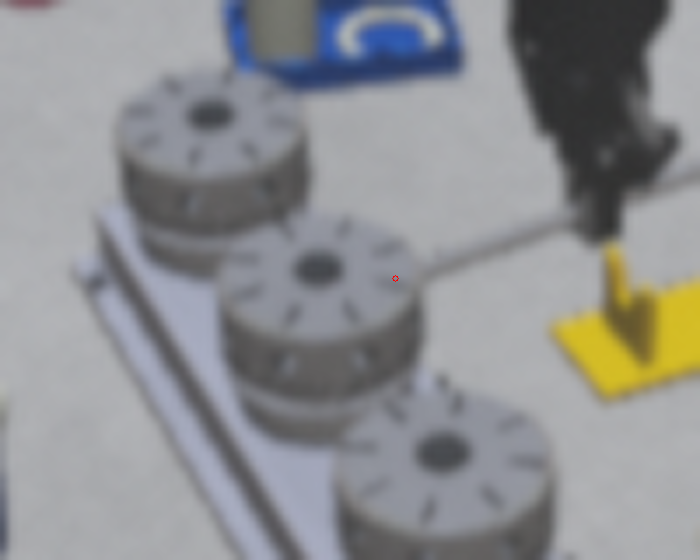

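Emit:
send_rows([
  [0.014, 0, 0, 0],
  [0.014, 0.0005, 0, 0],
  [0.014, 0, 0, 0],
  [0.014, 0.0005, 0, 0],
  [0, 0, 0, 0],
  [0, 0, 0, 0],
])

```text
clock: 10.73
position: [0.4709, -0.0177, 0.1605]
orientation: [0.701, 0.713, -0.017, -0.005]
ft_force: [-0.1, 0.3, -2.1]
grip_width: 0.0071
```

```bash
python3 - <<'E'
from st import *
look("l3")
E
```

```text
t 10.7333 pos [ 0.4709 -0.0177  0.1605] yaw 1.5878 F [-0.07  0.31 -2.08] M [-0.005 -0.009 -0.041] q6 -1.77 w 0.0071 tilt [-0.0167 -0.0052]
tip [ 0.5771 -0.0168  0.1009] dist 0.0251 beta 0.017
```

View pics/l3.png

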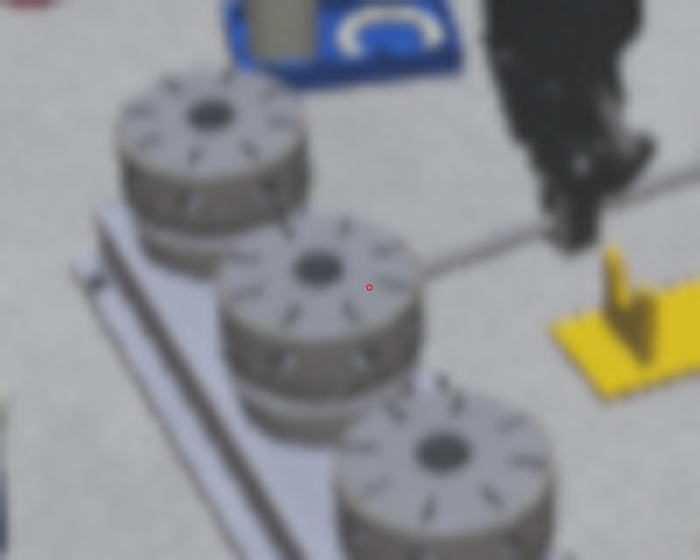

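```bash
cat >> st.py <<'E'
import json
def arc(step_units,n,dr=0.0):
    s,y=st();p=s["position"][:2]-C;rows=[]
    a=step_units*np.pi/3
    for i in range(n):
        c,sn=np.cos(a),np.sin(a);q=np.array([c*p[0]-sn*p[1],sn*p[0]+c*p[1]]);q*=1+dr/n/np.linalg.norm(q)
        d=(q-p)/.25;rows.append([round(d[0],4),round(d[1],4),round(-abs(a)*.000637/.25,4),step_units]);p=q
    print(json.dumps(rows));print("end beta",y-np.pi/2+n*a,"end pos",p+C)
def torque():
    s=env.state();d=s["position"][:2]-C;F=s["ft_force"];M=s["wrist_torque"]
    print("Mz about cap (on tool) if M at TCP:",round(d[0]*F[1]-d[1]*F[0]+M[2],3))
E
python3 -c "
from st import *
arc(-.04,6);torque()"
```

```text
t 10.7833 pos [ 0.4707 -0.0177  0.1605] yaw 1.5877 F [-0.89 -0.02 -1.86] M [-0.001 -0.001  0.018] q6 -1.769 w 0.0071 tilt [-0.0167 -0.0053]
[[0.0003, 0.022, -0.0001, -0.04], [0.0012, 0.022, -0.0001, -0.04], [0.0021, 0.0219, -0.0001, -0.04], [0.003, 0.0218, -0.0001, -0.04], [0.004, 0.0217, -0.0001, -0.04], [0.0049, 0.0215, -0.0001, -0.04]]
end beta -0.23440852509327403 end pos [0.47457949 0.01501458]
Mz about cap (on tool) if M at TCP: 0.02
```

Emit:
send_rows([
  [0.0003, 0.022, 0, -0.04],
  [0.0012, 0.022, 0, -0.04],
  [0.0021, 0.0219, 0, -0.04],
  [0.003, 0.0218, 0, -0.04],
  [0.004, 0.0217, 0, -0.04],
  [0.0049, 0.0215, 0, -0.04],
  [0, 0, 0, 0],
])

```text
clock: 11.37
position: [0.474, 0.0139, 0.1603]
orientation: [0.786, 0.618, -0.017, -0.007]
ft_force: [-2.4, -8.7, -1.3]
grip_width: 0.0073
```

```bash
python3 -c "
from st import *
torque();look('l4');torque();arc(-.04,19)"
```

```text
Mz about cap (on tool) if M at TCP: 0.574
t 11.3667 pos [0.474  0.0139 0.1603] yaw 1.3331 F [-2.43 -8.75 -1.32] M [-1.359  0.341 -0.622] q6 -1.454 w 0.0073 tilt [-0.0175 -0.0066]
tip [ 0.5769 -0.0122  0.1006] dist 0.0257 beta -0.2377
Mz about cap (on tool) if M at TCP: 0.545
t 11.4167 pos [0.4739 0.0137 0.1603] yaw 1.3349 F [-3.19 -8.11 -1.63] M [-1.267  0.283 -0.591] q6 -1.456 w 0.007 tilt [-0.0175 -0.0066]
[[0.0055, 0.0214, -0.0001, -0.04], [0.0064, 0.0211, -0.0001, -0.04], [0.0073, 0.0208, -0.0001, -0.04], [0.0082, 0.0205, -0.0001, -0.04], [0.009, 0.0202, -0.0001, -0.04], [0.0099, 0.0198, -0.0001, -0.04], [0.0107, 0.0193, -0.0001, -0.04], [0.0115, 0.0189, -0.0001, -0.04], [0.0123, 0.0184, -0.0001, -0.04], [0.013, 0.0178, -0.0001, -0.04], [0.0138, 0.0173, -0.0001, -0.04], [0.0145, 0.0167, -0.0001, -0.04], [0.0151, 0.0161, -0.0001, -0.04], [0.0158, 0.0154, -0.0001, -0.04], [0.0164, 0.0147, -0.0001, -0.04], [0.017, 0.014, -0.0001, -0.04], [0.0176, 0.0133, -0.0001, -0.04], [0.0182, 0.0126, -0.0001, -0.04], [0.0187, 0.0118, -0.0001, -0.04]]
end beta -1.031738291978794 end pos [0.53415032 0.09618397]
```

View pics/l4.png

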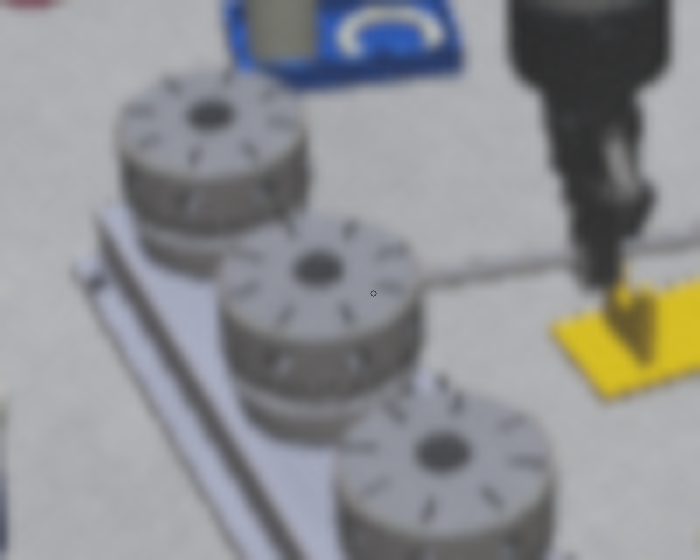

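Emit:
send_rows([
  [0.0055, 0.0214, -0.0001, -0.04],
  [0.0064, 0.0211, -0.0001, -0.04],
  [0.0073, 0.0208, -0.0001, -0.04],
  [0.0082, 0.0205, -0.0001, -0.04],
  [0.009, 0.0202, -0.0001, -0.04],
  [0.0099, 0.0198, -0.0001, -0.04],
  [0.0107, 0.0193, -0.0001, -0.04],
  [0.0115, 0.0189, -0.0001, -0.04],
  [0.0123, 0.0184, -0.0001, -0.04],
  [0.013, 0.0178, -0.0001, -0.04],
  [0.0138, 0.0173, -0.0001, -0.04],
  [0.0145, 0.0167, -0.0001, -0.04],
  [0, 0, 0, 0],
])

```text
clock: 12.5
position: [0.5044, 0.0717, 0.1597]
orientation: [0.915, 0.403, -0.015, -0.01]
ft_force: [-3.3, -8.4, -0.9]
grip_width: 0.0071
```

```bash
python3 -c "
from st import *
torque();look('l5');arc(-.04,7)"
```

```text
Mz about cap (on tool) if M at TCP: 0.507
t 12.5 pos [0.5044 0.0717 0.1597] yaw 0.8304 F [-3.26 -8.45 -0.86] M [-1.366  0.381 -0.607] q6 -0.85 w 0.0071 tilt [-0.0155 -0.0101]
tip [ 0.5821 -0.0008  0.1001] dist 0.0256 beta -0.7404
t 12.55 pos [0.5043 0.0714 0.1596] yaw 0.8321 F [-3.5  -9.11 -1.57] M [-1.361  0.336 -0.56 ] q6 -0.851 w 0.0073 tilt [-0.0156 -0.01  ]
[[0.0151, 0.0161, -0.0001, -0.04], [0.0158, 0.0154, -0.0001, -0.04], [0.0164, 0.0148, -0.0001, -0.04], [0.017, 0.0141, -0.0001, -0.04], [0.0176, 0.0133, -0.0001, -0.04], [0.0181, 0.0126, -0.0001, -0.04], [0.0186, 0.0118, -0.0001, -0.04]]
end beta -1.031888755126336 end pos [0.53393228 0.09598837]
```

View pics/l5.png

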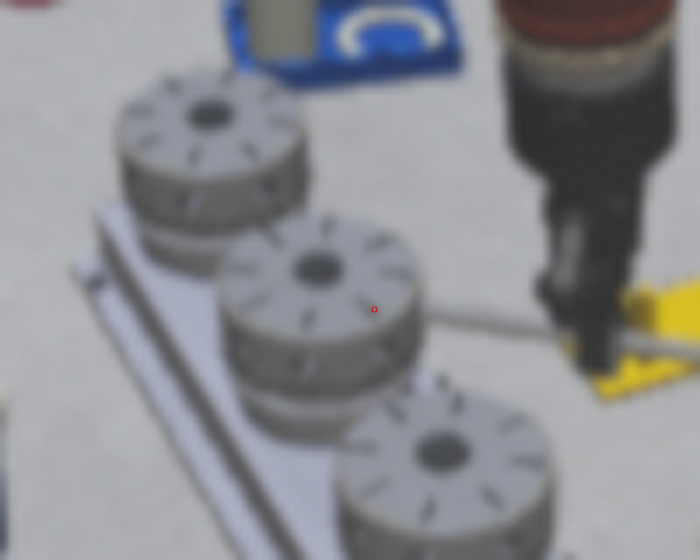

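Emit:
send_rows([
  [0.0151, 0.0161, -0.0001, -0.04],
  [0.0158, 0.0154, -0.0001, -0.04],
  [0.0164, 0.0148, -0.0001, -0.04],
  [0.017, 0.0141, -0.0001, -0.04],
  [0.0176, 0.0133, -0.0001, -0.04],
  [0.0181, 0.0126, -0.0001, -0.04],
  [0, 0, 0, 0],
])

```text
clock: 13.13
position: [0.5292, 0.093, 0.1593]
orientation: [0.958, 0.285, -0.014, -0.011]
ft_force: [-2.8, -8.2, -1.3]
grip_width: 0.0074
```

```bash
python3 -c "
from st import *
torque();look('l6')
T=get_image('top');c=np.array(proj(T,[*C,.118]));x0,y0=(c-[50,40]).astype(int);cv2.imwrite('pics/t7.png',cv2.resize(T['color'][y0:y0+80,x0:x0+100],None,fx=7,fy=7,interpolation=cv2.INTER_CUBIC))
"
```

```text
Mz about cap (on tool) if M at TCP: 0.42
t 13.1333 pos [0.5292 0.093  0.1593] yaw 0.5789 F [-2.84 -8.15 -1.29] M [-1.401  0.53  -0.487] q6 -0.566 w 0.0074 tilt [-0.0144 -0.0115]
tip [0.5863 0.0034 0.0998] dist 0.0256 beta -0.9919
```

View pics/l6.png

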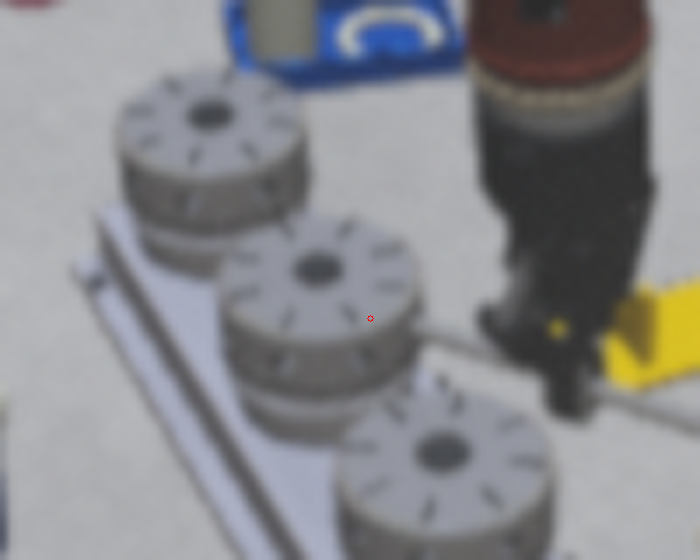

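View pics/t7.png

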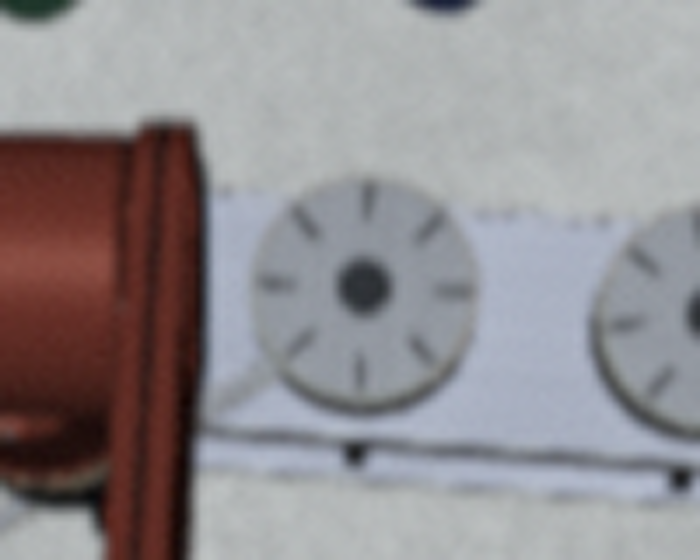

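```bash
python3 -c "
from st import *
p=get_image('wrist');cv2.imwrite('pics/w8.png',p['color'])
n=600;zt=.1188;g=C
XX,YY=np.meshgrid(g[0]+(np.arange(n)-n/2)*2e-4,g[1]+(np.arange(n)-n/2)*2e-4,indexing='ij')
T=get_image('top');P=np.stack([XX,YY,np.full_like(XX,zt)],-1)@np.array(T['R']).T+np.array(T['t'])
f=foc(T);im=cv2.remap(T['color'],(f*P[...,0]/P[...,2]+T['cx']).astype(np.float32),(f*P[...,1]/P[...,2]+T['cy']).astype(np.float32),cv2.INTER_CUBIC)
cv2.imwrite('pics/tr8.png',im[::-1,::-1])
"
```

```text
(no output)
```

View pics/w8.png

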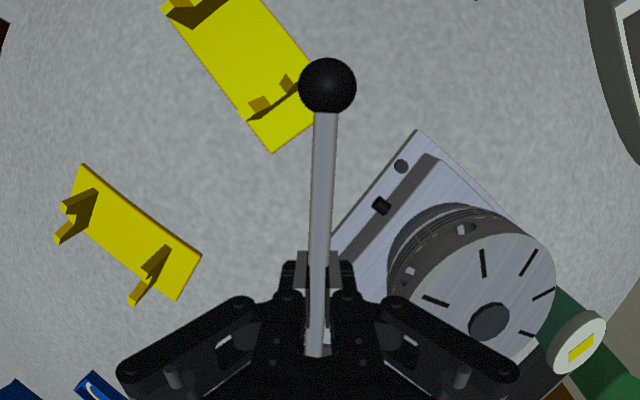

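View pics/tr8.png

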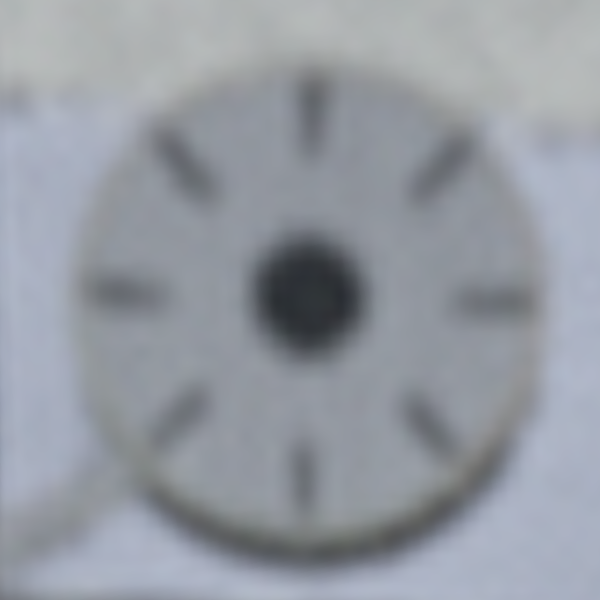

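```bash
python3 -c "
from st import *
arc(.0375,4)"
```

```text
t 13.3333 pos [0.5288 0.0928 0.1592] yaw 0.5812 F [-3.88 -8.32 -0.58] M [-1.412  0.524 -0.489] q6 -0.569 w 0.0072 tilt [-0.0144 -0.0115]
[[-0.017, -0.0119, -0.0001, 0.0375], [-0.0165, -0.0125, -0.0001, 0.0375], [-0.016, -0.0132, -0.0001, 0.0375], [-0.0155, -0.0138, -0.0001, 0.0375]]
end beta -0.8325448149624591 end pos [0.51259113 0.07994797]
```

Emit:
send_rows([
  [-0.017, -0.0119, 0, 0.0375],
  [-0.0165, -0.0125, 0, 0.0375],
  [-0.016, -0.0132, 0, 0.0375],
  [-0.0155, -0.0138, 0, 0.0375],
  [0, 0, 0, 0],
  [0, 0, 0, 0],
], newtons=120)

```text
clock: 13.83
position: [0.5137, 0.0817, 0.1601]
orientation: [0.933, 0.361, -0.013, -0.012]
ft_force: [-0.6, -0.5, -1.4]
grip_width: 0.0059
```

```bash
python3 -c "
from st import *
torque();look('l9')
p=get_image('wrist');cv2.imwrite('pics/w9.png',p['color'])"
```

```text
Mz about cap (on tool) if M at TCP: 0.092
t 13.8333 pos [0.5137 0.0817 0.1601] yaw 0.7379 F [-0.6  -0.46 -1.4 ] M [ 0.004  0.001 -0.008] q6 -0.744 w 0.0059 tilt [-0.0131 -0.0116]
tip [0.5844 0.0025 0.1004] dist 0.0262 beta -0.8329
```

View pics/w9.png

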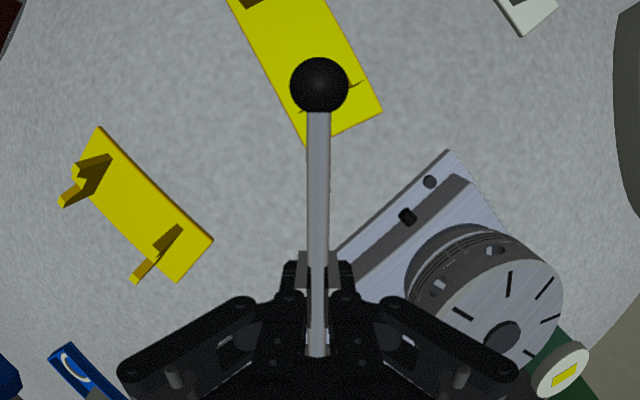

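Emit:
send_rows([
  [-0.0135, 0.0148, 0, 0],
  [-0.02, 0.022, 0, 0],
  [-0.027, 0.0295, 0, 0],
  [-0.027, 0.0295, 0, 0],
  [-0.0095, 0.0105, 0, 0],
  [0, 0, 0, 0],
  [0, 0, 0, 0],
])

```text
clock: 14.52
position: [0.4894, 0.1088, 0.1603]
orientation: [0.932, 0.362, -0.013, -0.011]
ft_force: [0.8, 0.1, -1.6]
grip_width: 0.006
```

```bash
cat >> st.py <<'E'
def toprect(tag,zt=.1185):
    n=600;g=C
    XX,YY=np.meshgrid(g[0]+(np.arange(n)-n/2)*2e-4,g[1]+(np.arange(n)-n/2)*2e-4,indexing='ij')
    T=get_image('top');P=np.stack([XX,YY,np.full_like(XX,zt)],-1)@np.array(T['R']).T+np.array(T['t'])
    f=foc(T);im=cv2.remap(T['color'],(f*P[...,0]/P[...,2]+T['cx']).astype(np.float32),(f*P[...,1]/P[...,2]+T['cy']).astype(np.float32),cv2.INTER_CUBIC)
    cv2.imwrite(f'pics/{tag}.png',im[::-1,::-1])
    gr=cv2.cvtColor(im,cv2.COLOR_BGR2GRAY).astype(float)
    # phase of 8-fold pattern; refine centre with plug blob
    m=(gr<75)&(np.hypot(XX-g[0],YY-g[1])<.016); cx,cy=XX[m].mean(),YY[m].mean()
    R=np.hypot(XX-cx,YY-cy);A=np.arctan2(YY-cy,XX-cx);s=(R>.027)&(R<.041)
    z=((gr[s]-gr[s].mean())*np.exp(-8j*A[s])).sum()
    ph=np.angle(-np.conj(z)) # dark at angle a: 
    ph=np.angle(-z); b=-ph/8; 
    a=np.linspace(0,np.pi/4,400);v=[ -((gr[s]-gr[s].mean())*np.cos(8*(A[s]-t))).sum() for t in a]
    t=a[int(np.argmax(v))];print("top: plug centre",round(cx,4),round(cy,4),"hole phase",round(t,4),"holes",[round(t+k*np.pi/4,3) for k in(-2,-1,0)])
E
python3 -c "
from st import *
look('l10');toprect('tr10');
arc(.11,7)"
```

```text
t 14.5167 pos [0.4894 0.1088 0.1603] yaw 0.7405 F [ 0.83  0.08 -1.64] M [-0.036 -0.032 -0.048] q6 -0.693 w 0.006 tilt [-0.0128 -0.0114]
tip [0.5604 0.0297 0.1007] dist 0.0625 beta -0.8303
top: plug centre 0.6027 -0.0186 hole phase 0.7441 holes [np.float64(-0.827), np.float64(-0.041), np.float64(0.744)]
t 14.6167 pos [0.4898 0.1083 0.1603] yaw 0.7396 F [ 0.87 -0.24 -0.75] M [-0.012 -0.03   0.04 ] q6 -0.693 w 0.006 tilt [-0.0128 -0.0114]
[[-0.0545, -0.055, -0.0003, 0.11], [-0.0478, -0.0609, -0.0003, 0.11], [-0.0405, -0.066, -0.0003, 0.11], [-0.0327, -0.0702, -0.0003, 0.11], [-0.0244, -0.0735, -0.0003, 0.11], [-0.0158, -0.0758, -0.0003, 0.11], [-0.0069, -0.0771, -0.0003, 0.11]]
end beta -0.02485784731471985 end pos [ 0.43418774 -0.01127339]
```

View pics/l10.png

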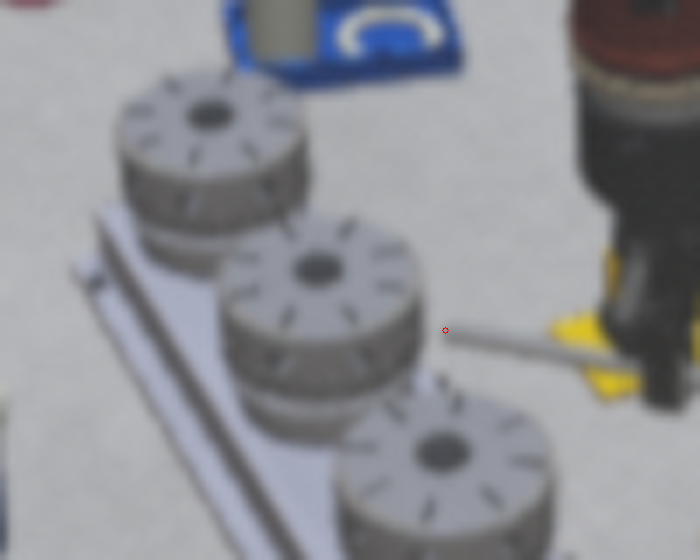

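View pics/tr10.png

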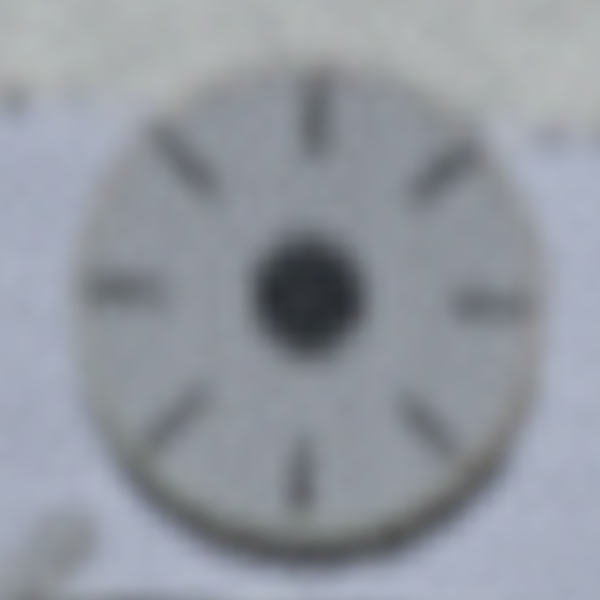

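Emit:
send_rows([
  [-0.0545, -0.055, 0, 0.11],
  [-0.0478, -0.0609, 0, 0.11],
  [-0.0405, -0.066, 0, 0.11],
  [-0.0327, -0.0702, 0, 0.11],
  [-0.0244, -0.0735, 0, 0.11],
  [-0.0158, -0.0758, 0, 0.11],
  [-0.0069, -0.0695, 0, 0.1],
  [0, 0, 0, 0],
  [0, 0, 0, 0],
])

```text
clock: 15.37
position: [0.4342, -0.0101, 0.1603]
orientation: [0.721, 0.693, -0.016, -0.005]
ft_force: [0.5, 0.1, -1.8]
grip_width: 0.006
```

```bash
cat >> st.py <<'E'
def line(b):
    s=env.state();t=tip(s)[:2]-C;u=np.array([np.cos(b),np.sin(b)]);n=np.array([-u[1],u[0]])
    print("lateral err of tip from hole line (mm)",round(t@n*1e3,2),"along",round(-t@u*1e3,1),"fix units",(-(t@n)*n/.25).round(4),"10mm in units",(u*.01/.25).round(4))
E
python3 -c "
from st import *
look('l11');toprect('tr11');line(-.033)"
```

```text
t 15.3667 pos [ 0.4342 -0.0101  0.1603] yaw 1.5307 F [ 0.54  0.09 -1.81] M [ 0.    -0.064  0.005] q6 -1.713 w 0.006 tilt [-0.0162 -0.0054]
tip [ 0.5403 -0.0153  0.1008] dist 0.0619 beta -0.0401
top: plug centre 0.6028 -0.0186 hole phase 0.7382 holes [np.float64(-0.833), np.float64(-0.047), np.float64(0.738)]
lateral err of tip from hole line (mm) 0.49 along 62.0 fix units [-0.0001 -0.002 ] 10mm in units [ 0.04   -0.0013]
```

View pics/tr11.png

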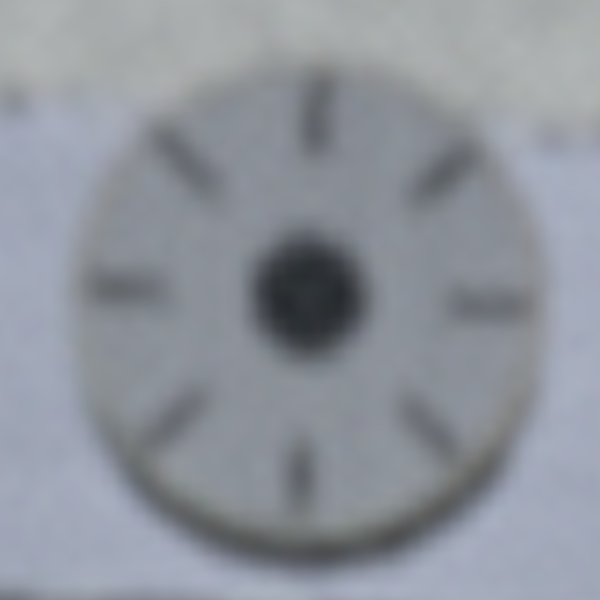

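Emit:
send_rows([
  [0.02, -0.001, 0, 0],
  [0.02, -0.001, 0, 0],
  [0.02, -0.001, 0, 0],
  [0.018, 0, 0, 0],
  [0, 0, 0, 0],
  [0, 0, 0, 0],
])

```text
clock: 15.97
position: [0.4537, -0.01, 0.16]
orientation: [0.719, 0.694, -0.017, -0.006]
ft_force: [0.5, -0.2, -1.5]
grip_width: 0.0061
```

Emit:
send_rows([
  [0.017, -0.001, 0, 0],
  [0.017, -0.001, 0, 0],
  [0.017, 0, 0, 0],
  [0.017, 0, 0, 0],
  [0, 0, 0, 0],
  [0, 0, 0, 0],
])

```text
clock: 16.47
position: [0.4707, -0.0107, 0.1601]
orientation: [0.719, 0.694, -0.017, -0.006]
ft_force: [-0.7, -1.5, -1.2]
grip_width: 0.006
```

```bash
python3 -c "
from st import *
look('l12');arc(-.04,7)"
```

```text
t 16.4667 pos [ 0.4707 -0.0107  0.1601] yaw 1.5353 F [-0.68 -1.51 -1.18] M [-0.035 -0.071 -0.023] q6 -1.704 w 0.006 tilt [-0.0165 -0.0056]
tip [ 0.5768 -0.0154  0.1005] dist 0.0254 beta -0.0355
t 16.5167 pos [ 0.4704 -0.0106  0.16  ] yaw 1.5353 F [-0.9   0.4  -1.89] M [ 0.049 -0.02   0.029] q6 -1.704 w 0.0061 tilt [-0.0166 -0.0057]
[[0.0015, 0.022, -0.0001, -0.04], [0.0024, 0.022, -0.0001, -0.04], [0.0033, 0.0218, -0.0001, -0.04], [0.0042, 0.0217, -0.0001, -0.04], [0.0051, 0.0215, -0.0001, -0.04], [0.006, 0.0213, -0.0001, -0.04], [0.0069, 0.021, -0.0001, -0.04]]
end beta -0.3287346934613205 end pos [0.47781715 0.02717958]
```

View pics/l12.png

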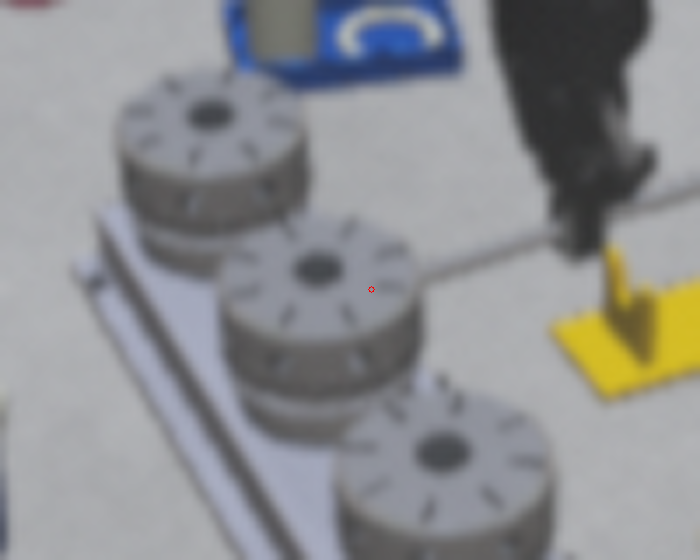

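Emit:
send_rows([
  [0.0015, 0.022, 0, -0.04],
  [0.0024, 0.022, 0, -0.04],
  [0.0033, 0.0218, 0, -0.04],
  [0.0042, 0.0217, 0, -0.04],
  [0.0051, 0.0215, -0.0005, -0.04],
  [0.006, 0.0213, 0, -0.04],
  [0.0069, 0.021, 0, -0.04],
  [0.0078, 0.0207, -0.0005, -0.04],
  [0, 0, 0, 0],
  [-0.0078, -0.0207, 0, 0.04],
  [-0.0069, -0.021, 0, 0.04],
  [-0.006, -0.0213, 0, 0.04],
  [0, 0, 0, 0],
  [0, 0, 0, 0],
])

```text
clock: 17.68
position: [0.4743, 0.0164, 0.1598]
orientation: [0.789, 0.615, -0.016, -0.007]
ft_force: [0.5, -0.7, 0.0]
grip_width: 0.0057
```

```bash
python3 -c "
from st import *
torque();look('l13');toprect('tr13')"
```

```text
Mz about cap (on tool) if M at TCP: -0.006
t 17.6833 pos [0.4743 0.0164 0.1598] yaw 1.3239 F [ 0.49 -0.74  0.04] M [-0.159  0.055 -0.084] q6 -1.443 w 0.0057 tilt [-0.0159 -0.0074]
tip [ 0.5771 -0.0104  0.1002] dist 0.0259 beta -0.2469
top: plug centre 0.6027 -0.0184 hole phase 0.6397 holes [np.float64(-0.931), np.float64(-0.146), np.float64(0.64)]
```

View pics/tr13.png

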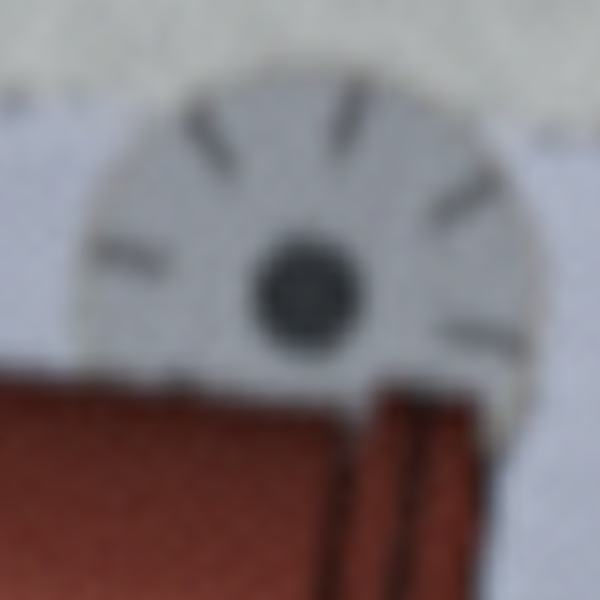

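Emit:
send_rows([
  [-0.02, 0.0045, 0, 0],
  [-0.03, 0.0065, 0, 0],
  [-0.04, 0.009, 0, 0],
  [-0.04, 0.009, 0, 0],
  [-0.011, 0.0025, 0, 0],
  [0, 0, 0, 0],
  [0, 0, 0, 0],
])

```text
clock: 18.37
position: [0.4393, 0.0246, 0.1601]
orientation: [0.788, 0.615, -0.015, -0.007]
ft_force: [1.1, 0.5, -1.2]
grip_width: 0.0061
```

```bash
python3 -c "
from st import *
look('l14');arc(.0975,8)"
```

```text
t 18.3667 pos [0.4393 0.0246 0.1601] yaw 1.3261 F [ 1.1   0.51 -1.25] M [ 0.059 -0.016  0.041] q6 -1.437 w 0.0061 tilt [-0.0155 -0.0069]
tip [ 0.5422 -0.002   0.1006] dist 0.0618 beta -0.2447
t 18.4167 pos [0.4396 0.0245 0.1602] yaw 1.3259 F [ 0.66 -0.55 -1.08] M [ 0.007 -0.048 -0.002] q6 -1.437 w 0.0064 tilt [-0.0154 -0.0069]
[[-0.0134, -0.0672, -0.0003, 0.0975], [-0.0065, -0.0682, -0.0003, 0.0975], [0.0005, -0.0685, -0.0003, 0.0975], [0.0075, -0.0681, -0.0003, 0.0975], [0.0144, -0.067, -0.0003, 0.0975], [0.0211, -0.0652, -0.0003, 0.0975], [0.0276, -0.0627, -0.0003, 0.0975], [0.0339, -0.0595, -0.0003, 0.0975]]
end beta 0.5719435008715498 end pos [ 0.46082526 -0.1070324 ]
```

Emit:
send_rows([
  [-0.0134, -0.0672, 0, 0.0975],
  [-0.0065, -0.0682, 0, 0.0975],
  [0.0005, -0.0685, 0, 0.0975],
  [0.0075, -0.0681, 0, 0.0975],
  [0.0144, -0.067, 0, 0.0975],
  [0.0211, -0.0652, 0, 0.0975],
  [0.0276, -0.0627, 0, 0.0975],
  [0.0339, -0.0595, 0, 0.0975],
  [0, 0, 0, 0],
  [0, 0, 0, 0],
])

```text
clock: 19.25
position: [0.461, -0.1078, 0.16]
orientation: [0.48, 0.877, -0.017, -0.0]
ft_force: [-0.8, 0.1, -1.5]
grip_width: 0.0058
```

```bash
python3 -c "
from st import *
look('l15');toprect('tr15');line(.57)"
```

```text
t 19.25 pos [ 0.461  -0.1078  0.16  ] yaw 2.1392 F [-0.84  0.11 -1.48] M [0.027 0.027 0.004] q6 -2.499 w 0.0058 tilt [-0.0173 -0.0004]
tip [ 0.551  -0.0514  0.1004] dist 0.0618 beta 0.5684
top: plug centre 0.6027 -0.0184 hole phase 0.5492 holes [np.float64(-1.022), np.float64(-0.236), np.float64(0.549)]
lateral err of tip from hole line (mm) -0.11 along 61.9 fix units [-0.0002  0.0004] 10mm in units [0.0337 0.0216]
```

View pics/tr15.png

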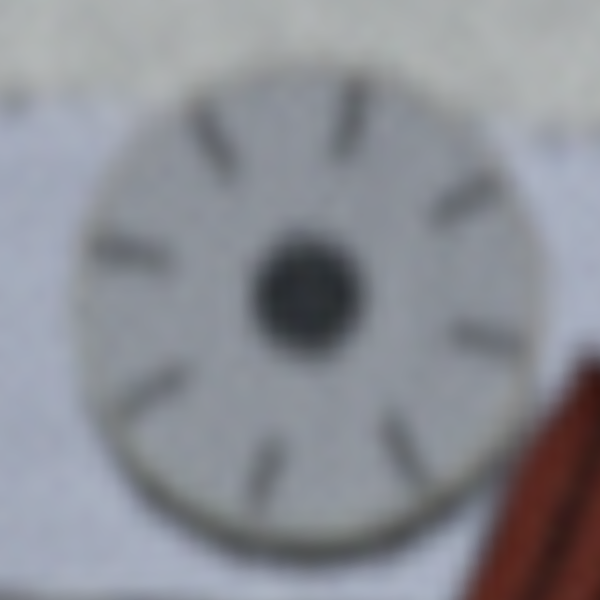

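View pics/l15.png

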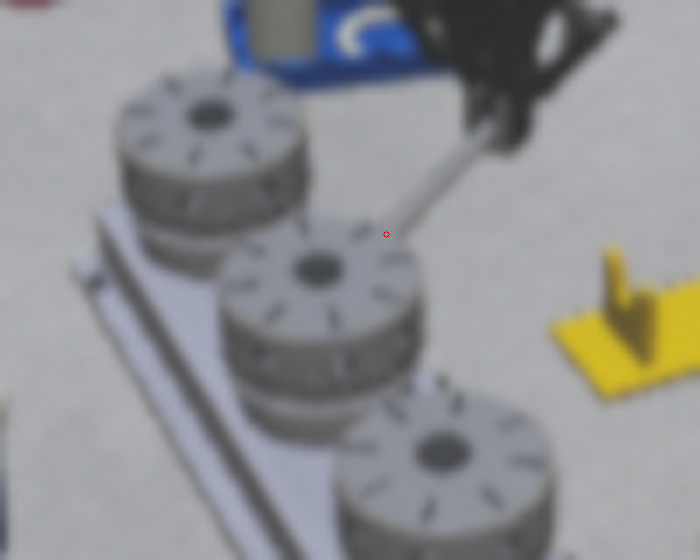

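Emit:
send_rows([
  [-0.0047, 0.0075, 0, -0.0124],
  [0.017, 0.0105, 0, 0],
  [0.017, 0.0105, 0, 0],
  [0.017, 0.0105, 0, 0],
  [0.012, 0.0075, 0, 0],
  [0, 0, 0, 0],
  [0, 0, 0, 0],
])

```text
clock: 19.93
position: [0.4754, -0.0952, 0.1599]
orientation: [0.484, 0.875, -0.017, -0.001]
ft_force: [-0.2, -0.4, -2.1]
grip_width: 0.0063
```

```bash
python3 -c "
from st import *
look('l16');line(.555)"
```

```text
t 19.9333 pos [ 0.4754 -0.0952  0.1599] yaw 2.1304 F [-0.23 -0.4  -2.08] M [ 0.028 -0.018 -0.023] q6 -2.454 w 0.0063 tilt [-0.0174 -0.0005]
tip [ 0.5659 -0.0396  0.1002] dist 0.0429 beta 0.5596
lateral err of tip from hole line (mm) -0.36 along 43.2 fix units [-0.0008  0.0012] 10mm in units [0.034  0.0211]
```

View pics/l16.png

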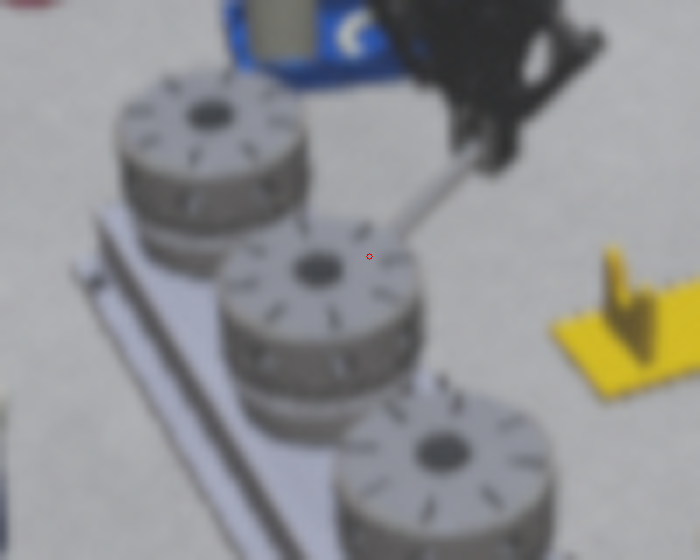

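No resistance; push in the rest.

Emit:
send_rows([
  [0.016, 0.01, 0, 0],
  [0.016, 0.01, 0, 0],
  [0.016, 0.01, 0, 0],
  [0.013, 0.008, 0, 0],
  [0, 0, 0, 0],
  [0, 0, 0, 0],
])

```text
clock: 20.48
position: [0.4906, -0.0858, 0.1598]
orientation: [0.484, 0.875, -0.017, -0.001]
ft_force: [0.1, 0.3, -1.8]
grip_width: 0.0061
```

```bash
python3 -c "
from st import *
look('l17');arc(-.045,18)"
```

```text
t 20.4833 pos [ 0.4906 -0.0858  0.1598] yaw 2.1301 F [ 0.09  0.25 -1.83] M [ 0.038 -0.019 -0.059] q6 -2.426 w 0.0061 tilt [-0.0174 -0.0006]
tip [ 0.5811 -0.0303  0.1002] dist 0.0251 beta 0.5593
t 20.5333 pos [ 0.4904 -0.0859  0.1598] yaw 2.1299 F [ 0.09  0.47 -2.13] M [ 0.028 -0.041 -0.199] q6 -2.426 w 0.0061 tilt [-0.0175 -0.0007]
[[-0.0125, 0.0214, -0.0001, -0.045], [-0.0115, 0.0219, -0.0001, -0.045], [-0.0105, 0.0225, -0.0001, -0.045], [-0.0094, 0.0229, -0.0001, -0.045], [-0.0083, 0.0233, -0.0001, -0.045], [-0.0072, 0.0237, -0.0001, -0.045], [-0.0061, 0.024, -0.0001, -0.045], [-0.0049, 0.0243, -0.0001, -0.045], [-0.0038, 0.0245, -0.0001, -0.045], [-0.0026, 0.0246, -0.0001, -0.045], [-0.0015, 0.0247, -0.0001, -0.045], [-0.0003, 0.0248, -0.0001, -0.045], [0.0009, 0.0248, -0.0001, -0.045], [0.002, 0.0247, -0.0001, -0.045], [0.0032, 0.0246, -0.0001, -0.045], [0.0043, 0.0244, -0.0001, -0.045], [0.0055, 0.0242, -0.0001, -0.045], [0.0066, 0.0239, -0.0001, -0.045]]
end beta -0.2891133243935391 end pos [0.47638241 0.02139697]
```

Emit:
send_rows([
  [-0.0125, 0.0214, -0.0001, -0.045],
  [-0.0115, 0.0219, -0.0001, -0.045],
  [-0.0105, 0.0225, -0.0001, -0.045],
  [-0.0094, 0.0229, -0.0001, -0.045],
  [-0.0083, 0.0233, -0.0001, -0.045],
  [-0.0072, 0.0237, -0.0001, -0.045],
  [-0.0061, 0.024, -0.0001, -0.045],
  [-0.0049, 0.0243, -0.0001, -0.045],
  [-0.0038, 0.0245, -0.0001, -0.045],
  [-0.0026, 0.0246, -0.0001, -0.045],
  [-0.0015, 0.0247, -0.0001, -0.045],
  [-0.0003, 0.0248, -0.0001, -0.045],
  [0.0009, 0.0248, -0.0001, -0.045],
  [0.002, 0.0247, -0.0001, -0.045],
  [0.0032, 0.0246, -0.0001, -0.045],
  [0.0043, 0.0244, -0.0001, -0.045],
  [0.0055, 0.0242, -0.0001, -0.045],
  [0.0066, 0.0239, -0.0001, -0.045],
])

```text
clock: 22.03
position: [0.4761, 0.0196, 0.1594]
orientation: [0.803, 0.596, -0.017, -0.007]
ft_force: [-2.1, -9.8, -1.4]
grip_width: 0.0061
```

```bash
python3 -c "
from st import *
torque();look('l18');torque();toprect('tr18');arc(-.035,20)"
```

```text
Mz about cap (on tool) if M at TCP: 0.718
t 22.0333 pos [0.4761 0.0196 0.1594] yaw 1.2775 F [-2.12 -9.76 -1.44] M [-1.525  0.191 -0.591] q6 -1.387 w 0.0061 tilt [-0.0171 -0.0065]
tip [ 0.5774 -0.0122  0.0999] dist 0.0252 beta -0.2933
Mz about cap (on tool) if M at TCP: 0.48
top: plug centre 0.6028 -0.0186 hole phase 0.6732 holes [np.float64(-0.898), np.float64(-0.112), np.float64(0.673)]
t 22.1333 pos [0.4761 0.0199 0.1594] yaw 1.2788 F [-1.79 -8.46 -1.82] M [-1.395  0.282 -0.657] q6 -1.388 w 0.006 tilt [-0.017  -0.0067]
[[0.0057, 0.0184, -0.0001, -0.035], [0.0064, 0.0182, -0.0001, -0.035], [0.007, 0.0179, -0.0001, -0.035], [0.0077, 0.0176, -0.0001, -0.035], [0.0083, 0.0174, -0.0001, -0.035], [0.009, 0.017, -0.0001, -0.035], [0.0096, 0.0167, -0.0001, -0.035], [0.0102, 0.0163, -0.0001, -0.035], [0.0108, 0.016, -0.0001, -0.035], [0.0114, 0.0155, -0.0001, -0.035], [0.0119, 0.0151, -0.0001, -0.035], [0.0125, 0.0147, -0.0001, -0.035], [0.013, 0.0142, -0.0001, -0.035], [0.0135, 0.0137, -0.0001, -0.035], [0.014, 0.0132, -0.0001, -0.035], [0.0145, 0.0127, -0.0001, -0.035], [0.0149, 0.0122, -0.0001, -0.035], [0.0154, 0.0116, -0.0001, -0.035], [0.0158, 0.011, -0.0001, -0.035], [0.0162, 0.0104, -0.0001, -0.035]]
end beta -1.0250795178232681 end pos [0.53300155 0.09491601]
```

View pics/tr18.png

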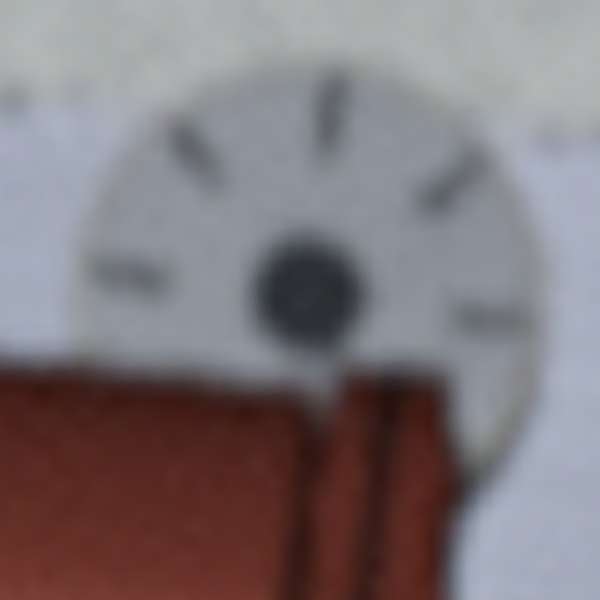

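Emit:
send_rows([
  [0.0057, 0.0184, -0.0001, -0.035],
  [0.0064, 0.0182, -0.0001, -0.035],
  [0.007, 0.0179, -0.0001, -0.035],
  [0.0077, 0.0176, -0.0001, -0.035],
  [0.0083, 0.0174, -0.0001, -0.035],
  [0.009, 0.017, -0.0001, -0.035],
  [0.0096, 0.0167, -0.0001, -0.035],
  [0.0102, 0.0163, -0.0001, -0.035],
  [0, 0, 0, 0],
])

```text
clock: 22.88
position: [0.4921, 0.0547, 0.159]
orientation: [0.881, 0.473, -0.016, -0.009]
ft_force: [-2.2, -8.5, -1.1]
grip_width: 0.0062
```

```bash
python3 -c "
from st import *
torque();arc(-.03,5)"
```

```text
Mz about cap (on tool) if M at TCP: 0.542
t 22.8833 pos [0.4921 0.0547 0.159 ] yaw 0.9851 F [-2.2  -8.46 -1.08] M [-1.342  0.252 -0.546] q6 -1.033 w 0.0062 tilt [-0.0158 -0.0088]
[[0.0092, 0.0137, -0.0001, -0.03], [0.0096, 0.0134, -0.0001, -0.03], [0.01, 0.0131, -0.0001, -0.03], [0.0104, 0.0128, -0.0001, -0.03], [0.0108, 0.0124, -0.0001, -0.03]]
end beta -0.7427335369752759 end pos [0.50461714 0.07106598]
```

Emit:
send_rows([
  [0.0092, 0.0137, -0.0001, -0.03],
  [0.0096, 0.0134, -0.0001, -0.03],
  [0.01, 0.0131, -0.0001, -0.03],
  [0.0104, 0.0128, -0.0001, -0.03],
  [0, 0, 0, 0],
])

```text
clock: 23.3
position: [0.5018, 0.0678, 0.1589]
orientation: [0.909, 0.417, -0.015, -0.01]
ft_force: [-1.8, -8.4, -0.6]
grip_width: 0.0061
```

```bash
python3 -c "
from st import *
torque();arc(-.02,4)"
```

```text
Mz about cap (on tool) if M at TCP: 0.405
t 23.3 pos [0.5018 0.0678 0.1589] yaw 0.8596 F [-1.8  -8.42 -0.6 ] M [-1.44   0.339 -0.592] q6 -0.885 w 0.0061 tilt [-0.0152 -0.0096]
[[0.0072, 0.0083, -0.0001, -0.02], [0.0073, 0.0082, -0.0001, -0.02], [0.0075, 0.008, -0.0001, -0.02], [0.0077, 0.0079, -0.0001, -0.02]]
end beta -0.794939016936937 end pos [0.50922836 0.07587806]
```

Emit:
send_rows([
  [0.0072, 0.0083, -0.0001, -0.02],
  [0.0073, 0.0082, -0.0001, -0.02],
  [0.0075, 0.008, -0.0001, -0.02],
  [0, 0, 0, 0],
])

```text
clock: 23.63
position: [0.5072, 0.0737, 0.1588]
orientation: [0.921, 0.388, -0.015, -0.01]
ft_force: [-3.3, -8.2, -0.1]
grip_width: 0.006
```

```bash
cat >> st.py <<'E'
def tq(n=5):
    v=[]
    for i in range(n):
        s=env.state();d=s["position"][:2]-C;F=s["ft_force"];M=s["wrist_torque"];v.append([d[0]*F[1]-d[1]*F[0]+M[2],np.hypot(F[0],F[1]),M[2]])
        if i<n-1: get_image("wrist")
    v=np.array(v);print("torque mean",v.mean(0).round(3),"sd",v.std(0).round(3))
E
python3 -c "
from st import *
tq();arc(-.02,4)"
```

```text
torque mean [ 0.53   8.7   -0.514] sd [0.051 0.308 0.033]
t 23.8333 pos [0.507  0.0737 0.1587] yaw 0.7985 F [-3.06 -8.41 -0.1 ] M [-1.324  0.309 -0.474] q6 -0.815 w 0.0057 tilt [-0.0149 -0.01  ]
[[0.0077, 0.0079, -0.0001, -0.02], [0.0078, 0.0077, -0.0001, -0.02], [0.008, 0.0076, -0.0001, -0.02], [0.0081, 0.0074, -0.0001, -0.02]]
end beta -0.8560754740175351 end pos [0.51492596 0.08130697]
```

Emit:
send_rows([
  [0.0077, 0.0079, -0.0001, -0.02],
  [0.0078, 0.0077, -0.0001, -0.02],
  [0.008, 0.0076, -0.0001, -0.02],
  [0, 0, 0, 0],
])

```text
clock: 24.17
position: [0.5129, 0.0795, 0.1586]
orientation: [0.933, 0.359, -0.015, -0.01]
ft_force: [-2.6, -9.6, -0.0]
grip_width: 0.0059
```

```bash
python3 -c "
from st import *
tq(4);arc(-.02,4)"
```

```text
torque mean [ 0.522  9.309 -0.526] sd [0.089 0.52  0.032]
t 24.3167 pos [0.5129 0.0794 0.1586] yaw 0.7356 F [-1.99 -8.35  0.14] M [-1.406  0.375 -0.543] q6 -0.743 w 0.0058 tilt [-0.0146 -0.0104]
[[0.0081, 0.0074, -0.0001, -0.02], [0.0083, 0.0072, -0.0001, -0.02], [0.0084, 0.0071, -0.0001, -0.02], [0.0086, 0.0069, -0.0001, -0.02]]
end beta -0.9189768221992508 end pos [0.5212113  0.08653236]
```

Emit:
send_rows([
  [0.0081, 0.0074, -0.0001, -0.02],
  [0.0083, 0.0072, -0.0001, -0.02],
  [0.0084, 0.0071, -0.0001, -0.02],
  [0, 0, 0, 0],
])

```text
clock: 24.65
position: [0.5191, 0.0848, 0.1585]
orientation: [0.944, 0.329, -0.014, -0.011]
ft_force: [-3.8, -8.9, 0.3]
grip_width: 0.0063
```

```bash
python3 -c "
from st import *
tq(4);arc(-.02,4);toprect('tr20')"
```

```text
torque mean [ 0.546  9.275 -0.513] sd [0.093 0.471 0.045]
t 24.8 pos [0.519  0.0847 0.1585] yaw 0.6728 F [-2.77 -8.96  0.27] M [-1.442  0.379 -0.472] q6 -0.672 w 0.006 tilt [-0.0143 -0.0107]
[[0.0086, 0.0069, -0.0001, -0.02], [0.0087, 0.0067, -0.0001, -0.02], [0.0089, 0.0065, -0.0001, -0.02], [0.009, 0.0063, -0.0001, -0.02]]
end beta -0.981809072188038 end pos [0.52778743 0.09134231]
top: plug centre 0.6025 -0.0186 hole phase 0.063 holes [np.float64(-1.508), np.float64(-0.722), np.float64(0.063)]
```

View pics/tr20.png

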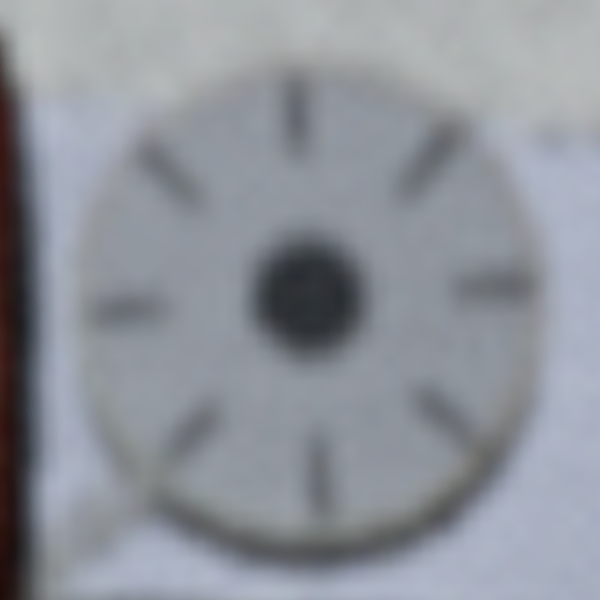

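```bash
python3 -c "
from st import *
arc(.036,4)"
```

```text
t 24.85 pos [0.519  0.0847 0.1585] yaw 0.6728 F [-1.86 -8.45  0.15] M [-1.409  0.376 -0.47 ] q6 -0.672 w 0.0058 tilt [-0.0143 -0.0107]
[[-0.0151, -0.0128, -0.0001, 0.036], [-0.0146, -0.0134, -0.0001, 0.036], [-0.014, -0.0139, -0.0001, 0.036], [-0.0135, -0.0145, -0.0001, 0.036]]
end beta -0.7472110614946604 end pos [0.50468085 0.07109362]
```

Emit:
send_rows([
  [-0.0151, -0.0128, 0, 0.036],
  [-0.0146, -0.0134, 0, 0.036],
  [-0.014, -0.0139, 0, 0.036],
  [-0.0135, -0.0145, 0, 0.036],
  [0, 0, 0, 0],
  [0, 0, 0, 0],
])

```text
clock: 25.35
position: [0.5054, 0.073, 0.1589]
orientation: [0.916, 0.4, -0.013, -0.011]
ft_force: [0.0, 0.6, -1.1]
grip_width: 0.0061
```

Emit:
send_rows([
  [-0.015, 0.0135, 0, 0],
  [-0.022, 0.02, 0, 0],
  [-0.03, 0.027, 0, 0],
  [-0.03, 0.027, 0, 0],
  [-0.01, 0.009, 0, 0],
  [0, 0, 0, 0],
  [0, 0, 0, 0],
])

```text
clock: 25.93
position: [0.4786, 0.0977, 0.159]
orientation: [0.916, 0.401, -0.013, -0.011]
ft_force: [0.9, 0.1, -1.5]
grip_width: 0.0058
```

```bash
python3 -c "
from st import *
look('l21');toprect('tr21');arc(.096,8)"
```

```text
t 25.9333 pos [0.4786 0.0977 0.159 ] yaw 0.8258 F [ 0.86  0.08 -1.54] M [-0.009  0.022  0.001] q6 -0.797 w 0.0058 tilt [-0.0133 -0.0108]
tip [0.556  0.025  0.0995] dist 0.0622 beta -0.745
top: plug centre 0.6025 -0.0187 hole phase 0.0571 holes [np.float64(-1.514), np.float64(-0.728), np.float64(0.057)]
t 26.0333 pos [0.479  0.0973 0.1591] yaw 0.825 F [ 0.04 -0.13 -1.5 ] M [ 0.051 -0.047  0.028] q6 -0.797 w 0.006 tilt [-0.0132 -0.0108]
[[-0.0433, -0.0518, -0.0003, 0.096], [-0.0378, -0.0558, -0.0003, 0.096], [-0.032, -0.0594, -0.0003, 0.096], [-0.0259, -0.0623, -0.0003, 0.096], [-0.0195, -0.0646, -0.0003, 0.096], [-0.013, -0.0662, -0.0003, 0.096], [-0.0063, -0.0672, -0.0003, 0.096], [0.0005, -0.0675, -0.0003, 0.096]]
end beta 0.0584848415392607 end pos [ 0.43464484 -0.02641807]
```

View pics/l21.png

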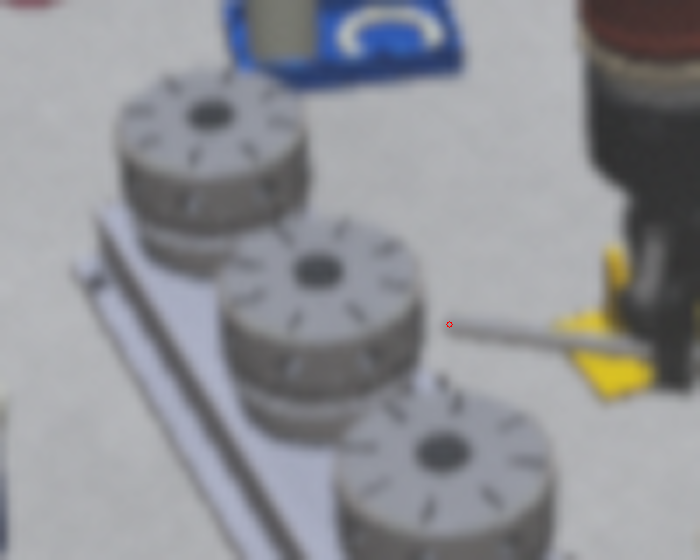

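Emit:
send_rows([
  [-0.0433, -0.0518, 0, 0.096],
  [-0.0378, -0.0558, 0, 0.096],
  [-0.032, -0.0594, 0, 0.096],
  [-0.0259, -0.0623, 0, 0.096],
  [-0.0195, -0.0646, 0, 0.096],
  [-0.013, -0.0662, 0, 0.096],
  [-0.0063, -0.0672, 0, 0.096],
  [0.0005, -0.0675, 0, 0.096],
  [0, 0, 0, 0],
  [0, 0, 0, 0],
])

```text
clock: 26.87
position: [0.4347, -0.0272, 0.1591]
orientation: [0.688, 0.726, -0.017, -0.005]
ft_force: [-0.2, -0.5, -2.0]
grip_width: 0.0062
```

```bash
python3 -c "
from st import *
look('l22');toprect('tr22');line(.06)"
```

```text
t 26.8667 pos [ 0.4347 -0.0272  0.1591] yaw 1.6248 F [-0.19 -0.48 -1.95] M [-0.041 -0.03  -0.044] q6 -1.842 w 0.0062 tilt [-0.0165 -0.0047]
tip [ 0.5408 -0.0224  0.0996] dist 0.0617 beta 0.054
top: plug centre 0.6025 -0.0187 hole phase 0.0492 holes [np.float64(-1.522), np.float64(-0.736), np.float64(0.049)]
lateral err of tip from hole line (mm) -0.81 along 61.8 fix units [-0.0002  0.0032] 10mm in units [0.0399 0.0024]
```

View pics/l22.png

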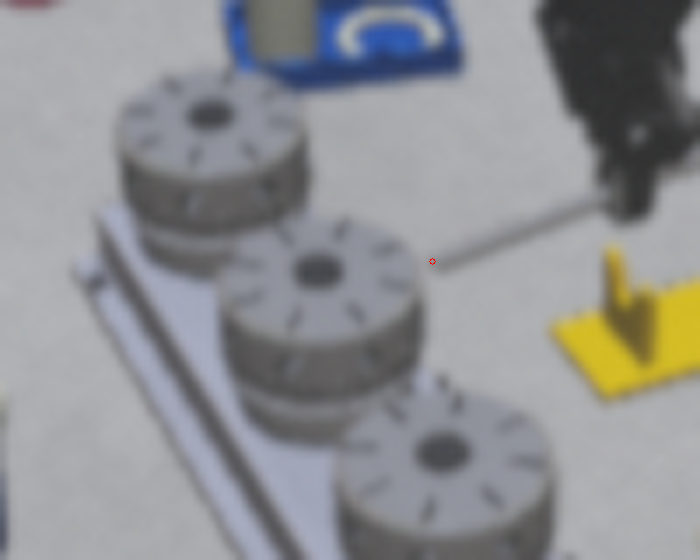

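Emit:
send_rows([
  [0, 0.0035, 0, 0],
  [0.02, 0.001, 0, 0],
  [0.02, 0.001, 0, 0],
  [0.02, 0.001, 0, 0],
  [0.013, 0.001, 0, 0],
  [0, 0, 0, 0],
  [0, 0, 0, 0],
])

```text
clock: 27.55
position: [0.4528, -0.0244, 0.1588]
orientation: [0.686, 0.727, -0.017, -0.005]
ft_force: [0.8, 0.3, -1.5]
grip_width: 0.0064
```

Emit:
send_rows([
  [0.018, 0.001, 0, 0],
  [0.018, 0.001, 0, 0],
  [0.018, 0.001, 0, 0],
  [0.018, 0.001, 0, 0],
  [0, 0, 0, 0],
  [0, 0, 0, 0],
])

```text
clock: 28.05
position: [0.4709, -0.0236, 0.1589]
orientation: [0.686, 0.727, -0.017, -0.005]
ft_force: [-0.3, 0.4, -1.4]
grip_width: 0.0057
```

```bash
python3 -c "
from st import *
look('l23');tq(2);arc(-.025,6)"
```

```text
t 28.05 pos [ 0.4709 -0.0236  0.1589] yaw 1.6293 F [-0.33  0.41 -1.36] M [ 0.065 -0.036  0.178] q6 -1.822 w 0.0057 tilt [-0.0168 -0.0049]
tip [ 0.5769 -0.0183  0.0992] dist 0.0253 beta 0.0585
torque mean [-0.08   0.511 -0.106] sd [0.029 0.128 0.083]
t 28.15 pos [ 0.4705 -0.0235  0.1588] yaw 1.6291 F [ 0.24 -0.59 -2.34] M [-0.001 -0.062 -0.189] q6 -1.822 w 0.0061 tilt [-0.0169 -0.005 ]
[[-0.0005, 0.0138, -0.0001, -0.025], [-0.0002, 0.0138, -0.0001, -0.025], [0.0002, 0.0138, -0.0001, -0.025], [0.0005, 0.0138, -0.0001, -0.025], [0.0009, 0.0138, -0.0001, -0.025], [0.0013, 0.0138, -0.0001, -0.025]]
end beta -0.09877175358931267 end pos [ 0.471031  -0.0028569]
```

View pics/l23.png

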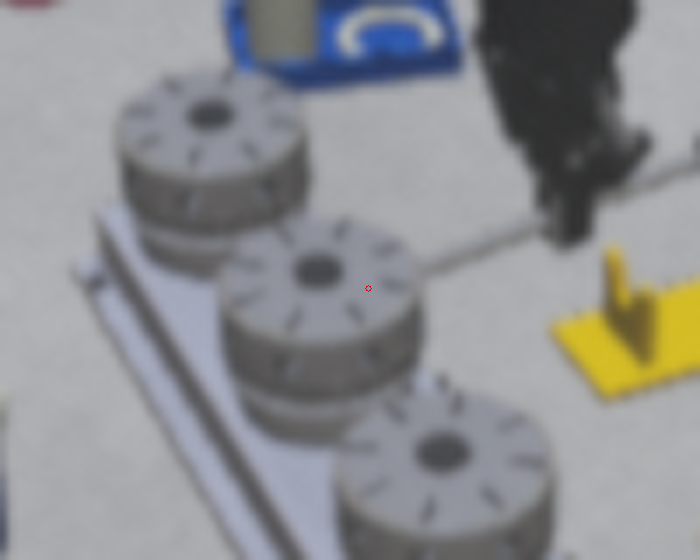

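Emit:
send_rows([
  [-0.0005, 0.0138, 0, -0.025],
  [-0.0002, 0.0138, 0, -0.025],
  [0.0002, 0.0138, 0, -0.025],
  [0.0005, 0.0138, 0, -0.025],
  [0, 0, 0, 0],
])

```text
clock: 28.57
position: [0.4703, -0.0101, 0.1588]
orientation: [0.724, 0.69, -0.017, -0.005]
ft_force: [1.2, -4.7, -2.1]
grip_width: 0.0064
```

```bash
python3 -c "
from st import *
tq(4);arc(-.02,3)"
```

```text
torque mean [ 0.172  4.07  -0.344] sd [0.059 0.528 0.045]
t 28.7167 pos [ 0.4704 -0.0103  0.1588] yaw 1.5248 F [-0.44 -3.37 -1.37] M [-0.6    0.14  -0.327] q6 -1.692 w 0.0061 tilt [-0.0168 -0.0055]
[[0.0007, 0.011, -0.0001, -0.02], [0.0009, 0.011, -0.0001, -0.02], [0.0011, 0.011, -0.0001, -0.02]]
end beta -0.10881988822688174 end pos [ 0.47108163 -0.0019969 ]
```

Emit:
send_rows([
  [0.0007, 0.011, 0, -0.02],
  [0.0009, 0.011, 0, -0.02],
  [0.0011, 0.011, 0, -0.02],
  [0, 0, 0, 0],
])

```text
clock: 29.05
position: [0.471, -0.0022, 0.1588]
orientation: [0.745, 0.667, -0.017, -0.006]
ft_force: [-2.5, -7.7, -1.5]
grip_width: 0.006
```

```bash
python3 -c "
from st import *
tq(4);arc(-.02,3)"
```

```text
torque mean [ 0.307  6.827 -0.587] sd [0.123 0.91  0.022]
t 29.2 pos [ 0.471  -0.0024  0.1588] yaw 1.4614 F [-1.28 -6.61 -1.41] M [-1.069  0.305 -0.611] q6 -1.614 w 0.0056 tilt [-0.0171 -0.006 ]
[[0.0013, 0.011, -0.0001, -0.02], [0.0015, 0.011, -0.0001, -0.02], [0.0018, 0.0109, -0.0001, -0.02]]
end beta -0.17226999226249942 end pos [0.47212404 0.00578265]
```

Emit:
send_rows([
  [0.0013, 0.011, 0, -0.02],
  [0.0015, 0.011, 0, -0.02],
  [0.0018, 0.0109, 0, -0.02],
  [0, 0, 0, 0],
])

```text
clock: 29.53
position: [0.4718, 0.0055, 0.1586]
orientation: [0.766, 0.643, -0.017, -0.006]
ft_force: [-4.1, -10.1, -1.8]
grip_width: 0.0059
```

```bash
python3 -c "
from st import *
tq(4);arc(-.015,3)"
```

```text
torque mean [ 0.502  9.935 -0.79 ] sd [0.114 0.646 0.04 ]
t 29.6833 pos [0.4719 0.0052 0.1586] yaw 1.3981 F [-3.08 -8.73 -0.79] M [-1.409  0.816 -0.8  ] q6 -1.535 w 0.0059 tilt [-0.0174 -0.0063]
[[0.0014, 0.0082, -0.0, -0.015], [0.0016, 0.0082, -0.0, -0.015], [0.0017, 0.0081, -0.0, -0.015]]
end beta -0.21983885475981896 end pos [0.47305371 0.01135182]
```

Emit:
send_rows([
  [0.0014, 0.0082, 0, -0.015],
  [0.0016, 0.0082, 0, -0.015],
  [0.0017, 0.0081, 0, -0.015],
  [0, 0, 0, 0],
])

```text
clock: 30.02
position: [0.4728, 0.0115, 0.1585]
orientation: [0.781, 0.625, -0.018, -0.007]
ft_force: [-3.6, -9.5, -2.1]
grip_width: 0.0061
```

```bash
python3 -c "
from st import *
tq(5);arc(-.015,3);toprect('tr24')"
```

```text
torque mean [ 0.529 10.03  -0.79 ] sd [0.031 0.289 0.031]
t 30.2167 pos [0.4728 0.0114 0.1585] yaw 1.3509 F [-2.57 -9.43 -0.7 ] M [-1.58   0.215 -0.798] q6 -1.477 w 0.0062 tilt [-0.0175 -0.0069]
[[0.0018, 0.0081, -0.0, -0.015], [0.002, 0.0081, -0.0, -0.015], [0.0021, 0.0081, -0.0, -0.015]]
end beta -0.2670341335422613 end pos [0.47425837 0.01741662]
top: plug centre 0.6025 -0.0187 hole phase 0.7598 holes [np.float64(-0.811), np.float64(-0.026), np.float64(0.76)]
```

View pics/tr24.png

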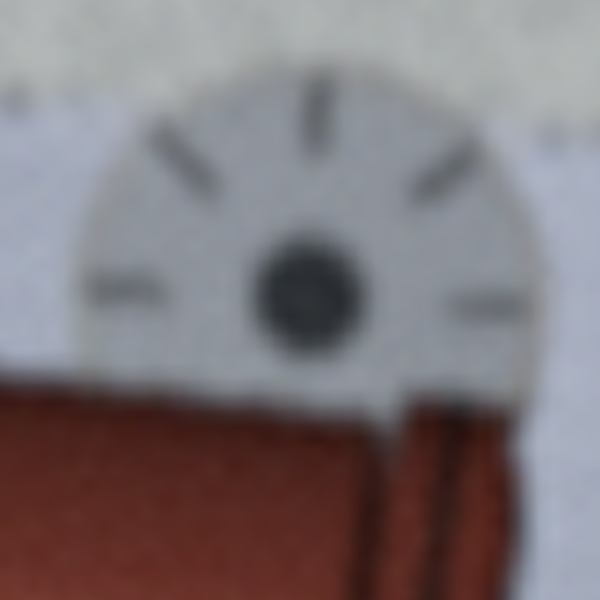

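Emit:
send_rows([
  [0.0018, 0.0081, 0, -0.015],
  [0.002, 0.0081, 0, -0.015],
  [0, 0, 0, 0],
])

```text
clock: 30.52
position: [0.4736, 0.0154, 0.1584]
orientation: [0.79, 0.612, -0.018, -0.007]
ft_force: [-5.7, -10.4, -1.2]
grip_width: 0.0058
```

```bash
python3 -c "
from st import *
tq(5);arc(-.015,3)"
```

```text
torque mean [ 0.685 11.525 -0.82 ] sd [0.028 0.336 0.028]
t 30.7167 pos [0.4737 0.0152 0.1584] yaw 1.3194 F [ -4.36 -10.94  -0.36] M [-1.898  0.358 -0.813] q6 -1.438 w 0.0055 tilt [-0.0176 -0.007 ]
[[0.0021, 0.0081, -0.0, -0.015], [0.0022, 0.008, -0.0, -0.015], [0.0023, 0.008, -0.0, -0.015]]
end beta -0.29847851918139373 end pos [0.47530557 0.02121254]
```

Emit:
send_rows([
  [0.0021, 0.0081, 0, -0.015],
  [0.0022, 0.008, 0, -0.015],
  [0, 0, 0, 0],
])

```text
clock: 30.97
position: [0.4739, 0.0193, 0.1581]
orientation: [0.8, 0.6, -0.018, -0.008]
ft_force: [-5.5, -11.4, -1.2]
grip_width: 0.0062
```

```bash
python3 -c "
from st import *
tq(5);arc(-.015,3)"
```

```text
torque mean [ 0.756 13.002 -0.938] sd [0.099 0.833 0.029]
t 31.1667 pos [0.474  0.0191 0.1581] yaw 1.2878 F [ -7.15 -11.66  -1.89] M [-1.979  0.574 -0.953] q6 -1.399 w 0.0062 tilt [-0.0183 -0.0078]
[[0.0023, 0.008, -0.0, -0.015], [0.0024, 0.008, -0.0, -0.015], [0.0026, 0.008, -0.0, -0.015]]
end beta -0.3301239837665338 end pos [0.4758468  0.02512937]
```

Emit:
send_rows([
  [0.0021, 0.008, 0, -0.015],
  [0.0022, 0.008, 0, -0.015],
  [0, 0, 0, 0],
])

```text
clock: 31.42
position: [0.4745, 0.0232, 0.1578]
orientation: [0.809, 0.587, -0.019, -0.008]
ft_force: [-8.4, -12.3, 0.2]
grip_width: 0.0056
```

```bash
python3 -c "
from st import *
tq(6);arc(-.015,3);toprect('tr25')"
```

```text
torque mean [ 0.742 14.245 -1.067] sd [0.08  0.683 0.027]
t 31.6667 pos [0.4744 0.0231 0.1578] yaw 1.2562 F [ -8.66 -10.21   0.56] M [-1.736  1.387 -1.024] q6 -1.36 w 0.006 tilt [-0.019  -0.0086]
[[0.0026, 0.008, -0.0, -0.015], [0.0027, 0.008, -0.0, -0.015], [0.0028, 0.0079, -0.0, -0.015]]
end beta -0.36174028411537723 end pos [0.47641031 0.02911218]
top: plug centre 0.6024 -0.0188 hole phase 0.687 holes [np.float64(-0.884), np.float64(-0.098), np.float64(0.687)]
```

```bash
python3 -c "
from st import *
look('l25')
p=get_image('wrist');cv2.imwrite('pics/w25.png',p['color']);print(env.state()['effort'].round(1))"
```

```text
t 31.7167 pos [0.4744 0.0231 0.1577] yaw 1.2561 F [ -8.61 -12.07  -0.54] M [-1.961  1.064 -1.1  ] q6 -1.36 w 0.0062 tilt [-0.019  -0.0086]
tip [ 0.5747 -0.0108  0.0976] dist 0.0281 beta -0.3147
[  6.4 -37.3 -37.9   3.   -2.   -1.1]
```

View pics/l25.png

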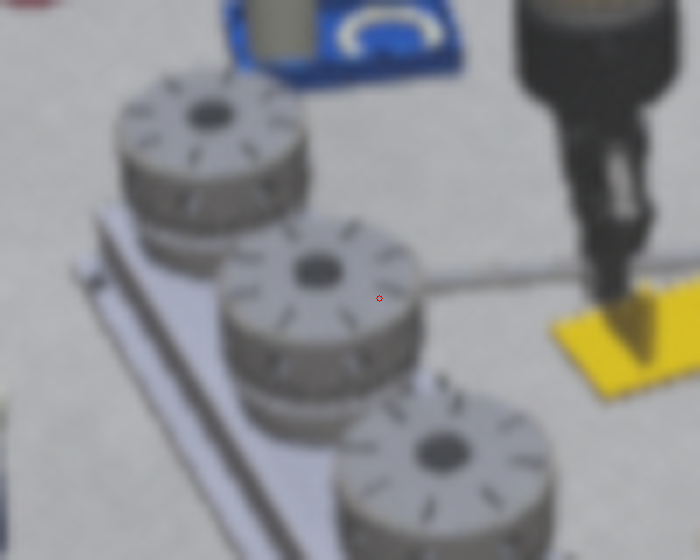

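View pics/w25.png

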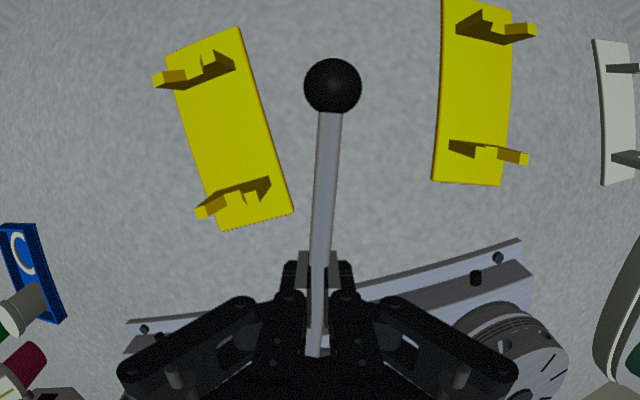

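View pics/tr25.png

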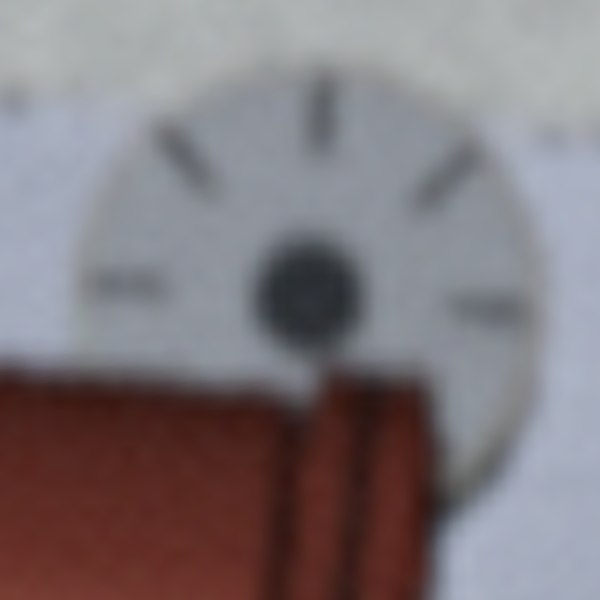

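```bash
python3 -c "
from st import *
s,y=st()
p=get_image('wrist')
m=masks_of('bar_mid',p)[0]['mask'].copy()
Rt=Ro.from_quat(s['orientation'])
# bar plane in tool frame: z_tool=.0563 (grip height); intersect rays with that plane
R=np.array(p['R']);c=-R.T@np.array(p['t'])
def tool(u,v):
    _,d=ray(p,u,v,True); ct=Rt.inv().apply(c-s['position']);dt=Rt.inv().apply(d)
    return ct+dt*(.0563-ct[2])/dt[2]
P=[]
for v in range(115,360,6):
    xs=np.nonzero(m[v])[0]
    if len(xs)>5 and len(xs)<60: P.append([v,xs.mean(),*(tool(xs.mean(),v)*1e3).round(1),len(xs)])
for r in P[::3]: print(r)
P=np.array(P);k=np.polyfit(P[:,3],P[:,2],1);print('x=k*y+b',k,'angle',np.arctan(k[0]))
print('ball',tool(333,87)*1e3)
q=get_image('scene');x0,y0=(np.array(proj(q,[.53,0,.1]))-[40,35]).astype(int)
cv2.imwrite('pics/z26.png',cv2.resize(q['color'][y0:y0+66,x0:x0+88],None,fx=9,fy=9,interpolation=cv2.INTER_CUBIC))
"
```

```text
t 31.8167 pos [0.4744 0.0231 0.1578] yaw 1.2561 F [ -9.15 -10.67   0.33] M [-1.712  1.37  -0.983] q6 -1.36 w 0.006 tilt [-0.019  -0.0086]
[115, np.float64(330.5), np.float64(6.1), np.float64(-78.3), np.float64(56.3), 24]
[133, np.float64(329.5), np.float64(5.7), np.float64(-70.9), np.float64(56.3), 24]
[151, np.float64(327.0), np.float64(4.7), np.float64(-63.5), np.float64(56.3), 25]
[169, np.float64(325.0), np.float64(4.0), np.float64(-55.9), np.float64(56.3), 25]
[187, np.float64(324.5), np.float64(3.8), np.float64(-48.1), np.float64(56.3), 24]
[205, np.float64(323.0), np.float64(3.2), np.float64(-40.1), np.float64(56.3), 25]
[223, np.float64(322.0), np.float64(2.8), np.float64(-31.7), np.float64(56.3), 23]
[241, np.float64(320.0), np.float64(2.0), np.float64(-22.9), np.float64(56.3), 23]
[259, np.float64(318.5), np.float64(1.3), np.float64(-13.6), np.float64(56.3), 22]
[277, np.float64(317.5), np.float64(0.9), np.float64(-3.7), np.float64(56.3), 12]
[295, np.float64(318.0), np.float64(1.1), np.float64(7.0), np.float64(56.3), 13]
[313, np.float64(316.5), np.float64(0.3), np.float64(18.7), np.float64(56.3), 12]
[331, np.float64(313.5), np.float64(-1.3), np.float64(31.5), np.float64(56.3), 16]
[349, np.float64(312.0), np.float64(-2.2), np.float64(45.7), np.float64(56.3), 17]
x=k*y+b [-0.05989198  0.91582347] angle -0.059820524189575716
ball [  7.01126358 -89.67863968  56.3       ]
```

View pics/z26.png

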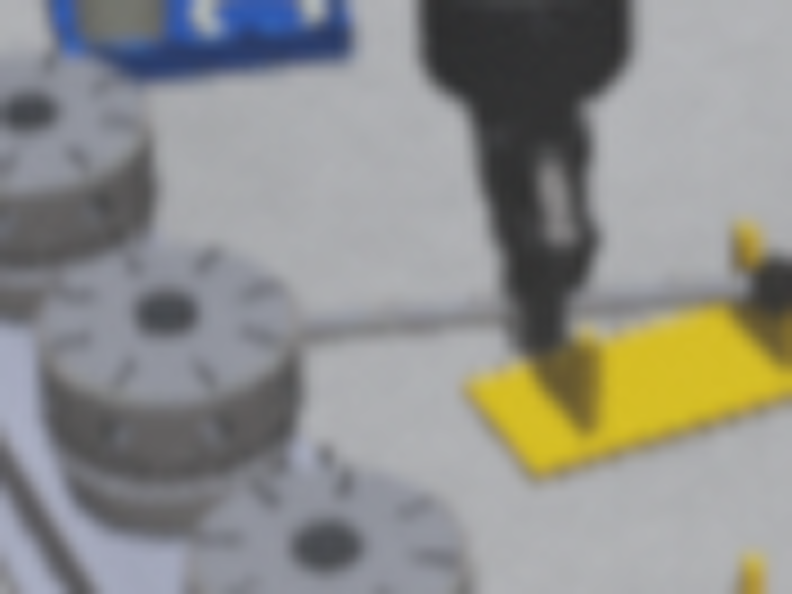

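```bash
python3 -c "
from st import *
s,y=st();Rt=Ro.from_quat(s['orientation'])
for L in (108,98,88,84):
    w=s['position']+Rt.apply(np.array([.9-.06*L,L,56.3])/1e3);d=w[:2]-C
    print(L,(d*1e3).round(1),w[2].round(4),'r',np.hypot(*d).round(4),'ang',np.arctan2(-d[1],-d[0]).round(3))
print(np.array(Rt.apply([-.06,1,0])).round(3))
"
```

```text
t 31.9667 pos [0.4744 0.0231 0.1577] yaw 1.2562 F [ -9.26 -11.18   0.34] M [-1.873  1.402 -1.057] q6 -1.36 w 0.006 tilt [-0.019  -0.0086]
108 [-29.2   0.6] 0.0977 r 0.0292 ang -0.02
98 [-38.6   4.3] 0.098 r 0.0388 ang -0.11
88 [-47.9   7.9] 0.0984 r 0.0485 ang -0.164
84 [-51.6   9.4] 0.0985 r 0.0524 ang -0.18
[ 0.932 -0.367 -0.035]
```

Emit:
send_rows([
  [0, 0, 0, -0.01],
  [0, 0, 0, -0.01],
  [0, 0, 0, 0],
])

```text
clock: 32.22
position: [0.4744, 0.0235, 0.1577]
orientation: [0.815, 0.579, -0.019, -0.009]
ft_force: [-7.7, -8.8, 0.4]
grip_width: 0.006
```

```bash
python3 -c "
from st import *
tq(5);st()"
```

```text
torque mean [ 0.622 12.225 -0.862] sd [0.066 0.358 0.026]
t 32.4167 pos [0.4742 0.0236 0.1577] yaw 1.2357 F [-7.92 -9.79  0.03] M [-1.452  1.392 -0.87 ] q6 -1.34 w 0.0055 tilt [-0.0188 -0.0092]
```

Emit:
send_rows([
  [0, 0, 0, -0.02],
  [0, 0, 0, -0.02],
  [0, 0, 0, -0.02],
  [0, 0, 0, 0],
])

```text
clock: 32.75
position: [0.4743, 0.025, 0.1577]
orientation: [0.833, 0.553, -0.018, -0.011]
ft_force: [-7.7, -0.9, -0.1]
grip_width: 0.006
```

```bash
python3 -c "
from st import *
tq(4);st();toprect('tr27')"
```

```text
torque mean [ 0.275  7.834 -0.22 ] sd [0.067 0.382 0.024]
t 32.9 pos [0.4743 0.0251 0.1577] yaw 1.1742 F [-8.34 -1.46 -0.85] M [-0.269  1.167 -0.189] q6 -1.281 w 0.0056 tilt [-0.0176 -0.0105]
top: plug centre 0.6024 -0.0187 hole phase 0.687 holes [np.float64(-0.884), np.float64(-0.098), np.float64(0.687)]
```

View pics/tr27.png

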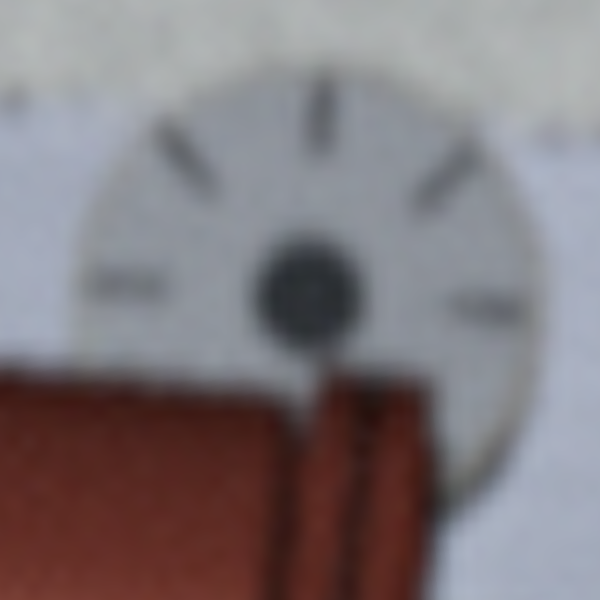

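```bash
cat >> st.py <<'E'
def goto(b,r,n,z=None):
    """rows (n) to bring bar to hole angle b, tip radius r along arc about C in equal steps"""
    s,y=st();b0=y-np.pi/2;t0=tip(s);p0=s["position"][:2];o=p0-t0[:2]
    # tool offset from tip expressed in bar frame
    def rot(a,v):c,sn=np.cos(a),np.sin(a);return np.array([c*v[0]-sn*v[1],sn*v[0]+c*v[1]])
    ob=rot(-b0,o);tb=rot(-b0,t0[:2]-C);tgt=np.array([-r,0.])
    prev=p0;rows=[]
    for i in range(1,n+1):
        f=i/n;bb=b0+(b-b0)*f;p=C+rot(bb,tb+(tgt-tb)*f)+rot(bb,ob)
        rows.append([round(v,4) for v in (p-prev)/.25]+[0,round((b-b0)/n/(np.pi/3),4)]);prev=p
    print("tip in bar frame",(tb*1e3).round(1),"tip z",t0[2].round(4));print(json.dumps(rows))
E
python3 -c "
from st import *
goto(-.09,.027,8)"
```

```text
t 32.95 pos [0.4743 0.0251 0.1577] yaw 1.1743 F [-7.8  -2.16 -0.13] M [-0.244  1.155 -0.254] q6 -1.281 w 0.0059 tilt [-0.0176 -0.0105]
tip in bar frame [-28.3 -11.9] tip z 0.0974
[[-0.0034, -0.0144, 0, 0.0366], [-0.003, -0.0144, 0, 0.0366], [-0.0027, -0.0144, 0, 0.0366], [-0.0023, -0.0144, 0, 0.0366], [-0.002, -0.0144, 0, 0.0366], [-0.0017, -0.0144, 0, 0.0366], [-0.0013, -0.0144, 0, 0.0366], [-0.001, -0.0144, 0, 0.0366]]
```

Emit:
send_rows([
  [-0.0034, -0.0144, 0, 0.0366],
  [-0.003, -0.0144, 0, 0.0366],
  [-0.0027, -0.0144, 0, 0.0366],
  [-0.0023, -0.0144, 0, 0.0366],
  [-0.002, -0.0144, 0, 0.0366],
  [-0.0017, -0.0144, 0, 0.0366],
  [-0.0013, -0.0144, 0, 0.0366],
  [-0.001, -0.0144, 0, 0.0366],
  [0, 0, 0, 0],
  [0, 0, 0, 0],
])

```text
clock: 33.78
position: [0.4724, -0.0038, 0.1589]
orientation: [0.739, 0.674, -0.016, -0.006]
ft_force: [-0.1, -1.0, -1.2]
grip_width: 0.0057
```

```bash
python3 -c "
from st import *
tq(3);goto(-.09,.025,3);toprect('tr28');look('l28')
p=get_image('wrist');cv2.imwrite('pics/w28.png',p['color'])"
```

```text
torque mean [ 0.047  1.211 -0.09 ] sd [0.042 0.312 0.034]
t 33.8833 pos [ 0.4724 -0.0037  0.1589] yaw 1.4794 F [-1.01 -1.31 -0.98] M [-0.149 -0.029 -0.088] q6 -1.635 w 0.0063 tilt [-0.0162 -0.0061]
tip in bar frame [-24.3   0.2] tip z 0.0993
[[-0.001, -0.0004, 0, 0.0005], [-0.001, -0.0004, 0, 0.0005], [-0.001, -0.0004, 0, 0.0005]]
top: plug centre 0.6026 -0.0187 hole phase 0.6949 holes [np.float64(-0.876), np.float64(-0.091), np.float64(0.695)]
t 33.9333 pos [ 0.4724 -0.0037  0.1589] yaw 1.4797 F [-0.94 -0.84 -2.23] M [-0.102  0.065 -0.071] q6 -1.635 w 0.0062 tilt [-0.0163 -0.0061]
tip [ 0.578  -0.0143  0.0993] dist 0.0243 beta -0.0911
```

View pics/tr28.png

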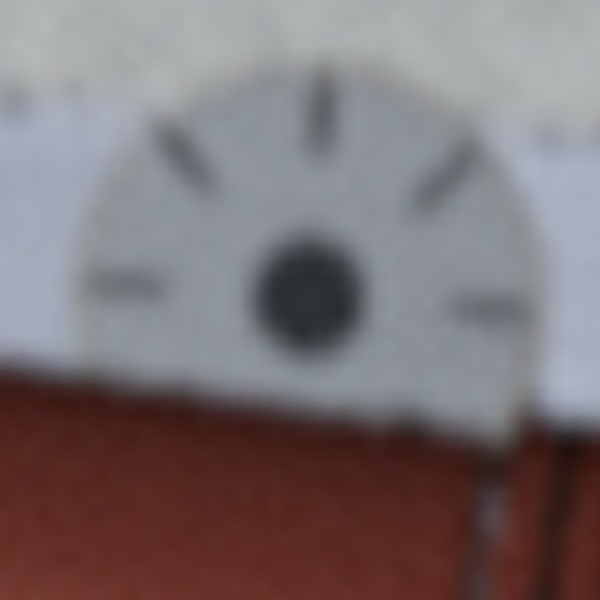

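View pics/w28.png

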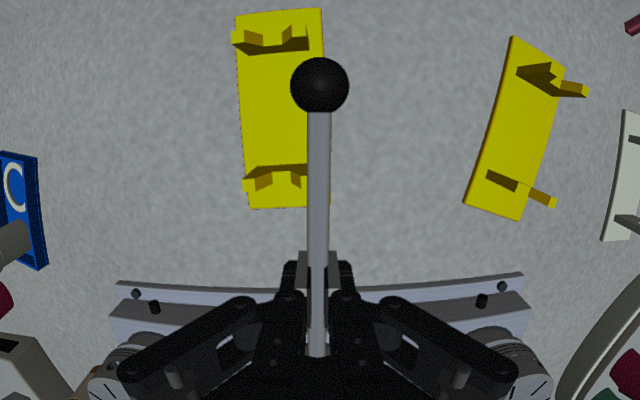

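Emit:
send_rows([
  [0.001, 0.008, 0, 0],
  [0.001, 0.008, 0, 0],
  [0, 0, 0, 0],
])

```text
clock: 34.28
position: [0.4727, -0.0005, 0.1589]
orientation: [0.739, 0.674, -0.017, -0.006]
ft_force: [-1.2, -7.3, -2.2]
grip_width: 0.006
```

```bash
python3 -c "
from st import *
tq(4);st()"
```

```text
torque mean [ 0.3   6.84 -0.59] sd [0.03  0.556 0.064]
t 34.4333 pos [ 0.4728 -0.0006  0.1589] yaw 1.4793 F [-1.33 -6.38 -1.56] M [-1.053  0.148 -0.544] q6 -1.627 w 0.0063 tilt [-0.0171 -0.0056]
```

Emit:
send_rows([
  [0.001, 0.008, 0, 0],
  [0.001, 0.008, 0, 0],
  [0, 0, 0, 0],
])

```text
clock: 34.68
position: [0.4731, 0.0026, 0.1588]
orientation: [0.739, 0.674, -0.018, -0.005]
ft_force: [-2.3, -11.0, -0.9]
grip_width: 0.0059
```

```bash
python3 -c "
from st import *
tq(4);st()"
```

```text
torque mean [ 0.532 11.424 -0.955] sd [0.043 0.491 0.04 ]
t 34.8333 pos [0.4731 0.0024 0.1588] yaw 1.4784 F [ -2.58 -10.58  -1.57] M [-1.79   0.373 -0.887] q6 -1.618 w 0.0057 tilt [-0.0178 -0.0051]
```

Emit:
send_rows([
  [0.001, 0.008, 0, 0],
  [0.001, 0.008, 0, 0],
  [0, 0, 0, 0],
])

```text
clock: 35.08
position: [0.4735, 0.0056, 0.1588]
orientation: [0.739, 0.673, -0.019, -0.005]
ft_force: [-3.4, -16.3, -1.4]
grip_width: 0.0058
```

```bash
python3 -c "
from st import *
tq(4);st();toprect('tr29')"
```

```text
torque mean [ 0.749 16.111 -1.355] sd [0.077 0.478 0.032]
t 35.2333 pos [0.4735 0.0055 0.1588] yaw 1.4776 F [ -3.23 -15.    -1.49] M [-2.36   0.454 -1.369] q6 -1.609 w 0.0058 tilt [-0.0185 -0.0047]
top: plug centre 0.6026 -0.0187 hole phase 0.7086 holes [np.float64(-0.862), np.float64(-0.077), np.float64(0.709)]
```

Emit:
send_rows([
  [0.001, 0.008, 0, 0],
  [0.001, 0.008, 0, 0],
  [0, 0, 0, 0],
])

```text
clock: 35.53
position: [0.474, 0.0089, 0.1589]
orientation: [0.739, 0.673, -0.019, -0.004]
ft_force: [-3.8, -20.4, -0.7]
grip_width: 0.006
```

```bash
python3 -c "
from st import *
tq(4);st()"
```

```text
torque mean [ 1.    19.906 -1.601] sd [0.09  0.605 0.062]
t 35.6833 pos [0.474  0.0088 0.1589] yaw 1.4768 F [ -4.16 -19.24  -2.08] M [-3.213  0.508 -1.687] q6 -1.6 w 0.0062 tilt [-0.019  -0.0042]
```

Emit:
send_rows([
  [0.001, 0.008, 0, 0],
  [0.001, 0.008, 0, 0],
  [0, 0, 0, 0],
])

```text
clock: 35.93
position: [0.4747, 0.0122, 0.159]
orientation: [0.74, 0.673, -0.019, -0.004]
ft_force: [-2.9, -23.3, -1.3]
grip_width: 0.0059
```

```bash
python3 -c "
from st import *
tq(5);look('l30');toprect('tr30')"
```

```text
torque mean [ 1.044 22.91  -1.942] sd [0.075 0.73  0.05 ]
t 36.1333 pos [0.4746 0.0121 0.1589] yaw 1.4762 F [ -3.58 -21.55  -1.69] M [-3.485  0.418 -1.869] q6 -1.591 w 0.0061 tilt [-0.0193 -0.0037]
tip [0.5802 0.0007 0.0993] dist 0.0281 beta -0.0946
top: plug centre 0.6027 -0.0187 hole phase 0.7106 holes [np.float64(-0.86), np.float64(-0.075), np.float64(0.711)]
```

View pics/tr30.png

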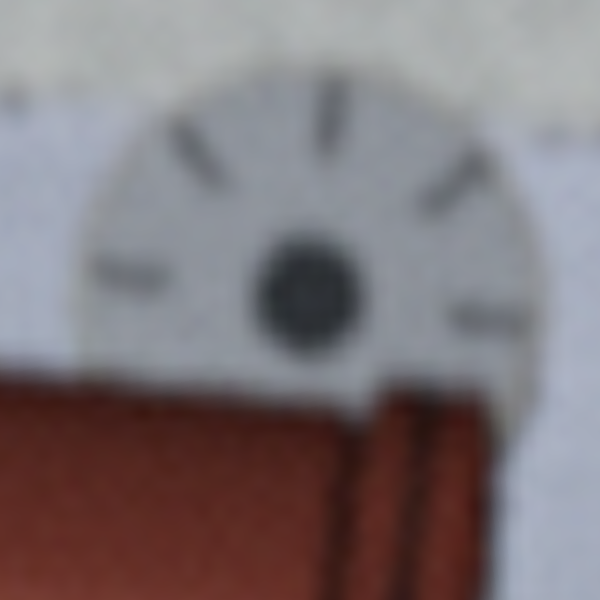

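```bash
cat > ph.py <<'E'
import cv2,numpy as np,sys
def ph(fn):
    im=cv2.imread(fn)[::-1,::-1].astype(float);n=600
    b,g,r=im[...,0],im[...,1],im[...,2];gr=im.mean(-1)
    red=cv2.dilate(((r>b+15)|((gr<70))).astype(np.uint8),np.ones((25,25)))  # arm + plug
    I,J=np.mgrid[:n,:n]
    m=(gr<85)&(np.hypot(I-300,J-290)<60)&(b>r-8);ci,cj=I[m].mean(),J[m].mean()
    R=np.hypot(I-ci,J-cj)*.2;A=np.arctan2(J-cj,I-ci)
    red2=cv2.dilate((r>b+12).astype(np.uint8),np.ones((21,21)))>0
    s=(R>29)&(R<40)&~red2
    bins=((A[s]+np.pi)/(2*np.pi)*720).astype(int)%720
    sm=np.bincount(bins,gr[s],720);ct=np.bincount(bins,minlength=720);v=np.where(ct>20,sm/np.maximum(ct,1),np.nan)
    out=[]
    ang=(np.arange(720)+.5)/720*2*np.pi-np.pi
    best=None
    for t in np.linspace(-np.pi/8,np.pi/8,800):
        d=(ang-t+np.pi/8)%(np.pi/4)-np.pi/8
        ok=~np.isnan(v)
        near=ok&(abs(d)<.06); far=ok&(abs(d)>.15)
        c=np.mean(v[near])-np.mean(v[far])
        if best is None or c<best[0]: best=(c,t)
    return round(best[1],4),round(best[0],1)
if __name__=="__main__":
    for f in sys.argv[1:]: print(f,ph(f"pics/{f}.png"))
E
python3 ph.py tr10 tr11 tr15 tr21 tr22 tr24 tr25 tr27 tr28 tr29 tr30
```

```text
tr10 (np.float64(-0.0398), np.float64(-33.0))
tr11 (np.float64(-0.0487), np.float64(-31.8))
tr15 (np.float64(-0.2403), np.float64(-32.2))
tr21 (np.float64(0.0565), np.float64(-33.8))
tr22 (np.float64(0.0477), np.float64(-33.4))
tr24 (np.float64(-0.0487), np.float64(-29.5))
tr25 (np.float64(-0.0664), np.float64(-30.2))
tr27 (np.float64(-0.0664), np.float64(-30.0))
tr28 (np.float64(-0.0664), np.float64(-31.9))
tr29 (np.float64(-0.0919), np.float64(-32.2))
tr30 (np.float64(-0.1273), np.float64(-29.2))
```

Emit:
send_rows([
  [0.001, 0.006, 0, 0],
  [0.0005, 0.005, 0, 0],
  [0, 0, 0, 0],
  [0, 0, 0, 0],
])

```text
clock: 36.57
position: [0.4751, 0.0144, 0.159]
orientation: [0.74, 0.673, -0.02, -0.003]
ft_force: [-2.6, -24.1, -2.1]
grip_width: 0.006
```

```bash
python3 -c "
from st import *
tq(6);toprect('tr31');goto(-.12,.026,8)
p=get_image('wrist');cv2.imwrite('pics/w31.png',p['color'])";python3 ph.py tr31
```

```text
torque mean [ 1.125 24.579 -2.071] sd [0.099 0.641 0.058]
top: plug centre 0.6025 -0.0186 hole phase 0.6909 holes [np.float64(-0.88), np.float64(-0.094), np.float64(0.691)]
t 36.8667 pos [0.4751 0.0144 0.159 ] yaw 1.4758 F [ -3.2  -23.38  -1.93] M [-3.955  0.503 -2.065] q6 -1.585 w 0.006 tilt [-0.0194 -0.0034]
tip in bar frame [-23.3  17.5] tip z 0.0994
[[-0.0018, -0.007, 0, -0.003], [-0.0019, -0.007, 0, -0.003], [-0.0019, -0.007, 0, -0.003], [-0.002, -0.007, 0, -0.003], [-0.002, -0.007, 0, -0.003], [-0.0021, -0.0069, 0, -0.003], [-0.0021, -0.0069, 0, -0.003], [-0.0022, -0.0069, 0, -0.003]]
tr31 (np.float64(-0.145), np.float64(-31.3))
```

View pics/w31.png

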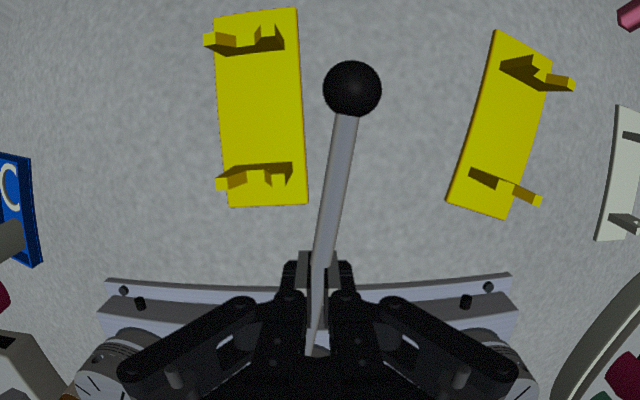

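Emit:
send_rows([
  [-0.0018, -0.007, 0, -0.003],
  [-0.0019, -0.007, 0, -0.003],
  [-0.0019, -0.007, 0, -0.003],
  [-0.002, -0.007, 0, -0.003],
  [-0.002, -0.007, 0, -0.003],
  [-0.0021, -0.0069, 0, -0.003],
  [-0.0021, -0.0069, 0, -0.003],
  [-0.0022, -0.0069, 0, -0.003],
  [0, 0, 0, 0],
])

```text
clock: 37.67
position: [0.4715, 0.004, 0.1591]
orientation: [0.747, 0.664, -0.016, -0.005]
ft_force: [0.1, -6.2, -1.7]
grip_width: 0.0058
```

```bash
python3 -c "
from st import *
tq(2);toprect('tr32');goto(-.13,.026,3)";python3 ph.py tr32
```

```text
torque mean [ 0.261  6.519 -0.596] sd [0.044 0.288 0.   ]
top: plug centre 0.6026 -0.0185 hole phase 0.6594 holes [np.float64(-0.911), np.float64(-0.126), np.float64(0.659)]
t 37.7667 pos [0.4715 0.0041 0.1591] yaw 1.4539 F [-0.52 -6.18 -1.09] M [-1.088  0.025 -0.633] q6 -1.593 w 0.0061 tilt [-0.0166 -0.0054]
tip in bar frame [-25.9   4.4] tip z 0.0996
[[-0.0004, -0.0035, 0, -0.0042], [-0.0005, -0.0035, 0, -0.0042], [-0.0005, -0.0035, 0, -0.0042]]
tr32 (np.float64(-0.1361), np.float64(-35.9))
```

Emit:
send_rows([
  [-0.0005, -0.005, 0, -0.003],
  [-0.0005, -0.005, 0, -0.003],
  [-0.0005, -0.005, 0, -0.003],
  [-0.0005, -0.004, 0, -0.003],
  [0, 0, 0, 0],
  [0, 0, 0, 0],
])

```text
clock: 38.27
position: [0.4707, 0.0004, 0.1588]
orientation: [0.751, 0.66, -0.016, -0.006]
ft_force: [-0.1, 0.1, -1.2]
grip_width: 0.0056
```

```bash
python3 -c "
from st import *
tq(2);toprect('tr33');goto(-.13,.026,3)";python3 ph.py tr33
```

```text
torque mean [-0.021  0.263 -0.007] sd [0.003 0.15  0.007]
top: plug centre 0.6025 -0.0186 hole phase 0.6575 holes [np.float64(-0.913), np.float64(-0.128), np.float64(0.657)]
t 38.3667 pos [4.707e-01 4.000e-04 1.589e-01] yaw 1.4427 F [-0.68 -1.27 -2.35] M [-0.005 -0.024  0.008] q6 -1.592 w 0.0059 tilt [-0.0161 -0.0064]
tip in bar frame [-26.4  -0.8] tip z 0.0993
[[0.0007, 0.0013, 0, -0.0006], [0.0007, 0.0013, 0, -0.0006], [0.0007, 0.0013, 0, -0.0006]]
tr33 (np.float64(-0.1361), np.float64(-35.0))
```

Emit:
send_rows([
  [-0.02, 0.0026, 0, 0],
  [-0.035, 0.0046, 0, 0],
  [-0.04, 0.0052, 0, 0],
  [-0.04, 0.0052, 0, 0],
  [-0.025, 0.0033, 0, 0],
  [0, 0, 0.05, 0.017],
  [0, 0.02, 0.1, 0],
  [0, 0.08, 0.1, 0],
  [0, 0.12, 0, 0],
  [0.01, 0.15, 0, 0],
  [0.02, 0.15, 0, 0],
  [0.03, 0.15, 0, 0],
  [0.03, 0.15, 0, 0],
  [0.02, 0.15, 0, 0],
  [0, 0.15, 0, 0],
  [0, 0.13, 0, 0],
  [0, 0.08, 0, 0],
  [0, 0.04, 0, 0],
  [0, 0, 0, 0],
  [0, 0, 0, 0],
])

```text
clock: 40.03
position: [0.4578, 0.3473, 0.2211]
orientation: [0.745, 0.667, -0.017, -0.006]
ft_force: [0.2, -0.2, -0.7]
grip_width: 0.0061
```

```bash
cat >> st.py <<'E'
def place(z,extra=(0,0)):
    s,y=st();G=np.array([0,0,.0563]);g=tip(s,G);tgt=np.array([.4565+extra[0],.3513+extra[1],z])
    print("grip",g.round(4),"bar dir",Ro.from_quat(s["orientation"]).apply([0,1,0]).round(4),"delta units",((tgt-g)/.25).round(4),"yaw units",round((1.4604-y)/(np.pi/3),4))
E
python3 -c "
from st import *
place(.042);toprect('tr34')
p=get_image('wrist');cv2.imwrite('pics/w34.png',p['color'])";python3 ph.py tr34
```

```text
t 40.0333 pos [0.4578 0.3473 0.2211] yaw 1.4612 F [ 0.25 -0.21 -0.69] M [ 0.011 -0.036 -0.008] q6 -0.953 w 0.0061 tilt [-0.0168 -0.006 ]
grip [0.4559 0.3466 0.1648] bar dir [ 0.9935 -0.1096 -0.0314] delta units [ 0.0024  0.0189 -0.4914] yaw units -0.0007
top: plug centre 0.6026 -0.0187 hole phase 0.6712 holes [np.float64(-0.9), np.float64(-0.114), np.float64(0.671)]
tr34 (np.float64(-0.1096), np.float64(-34.0))
```

View pics/w34.png

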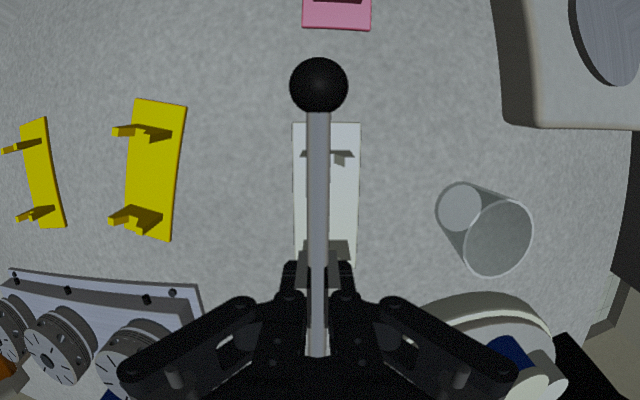

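View pics/tr34.png

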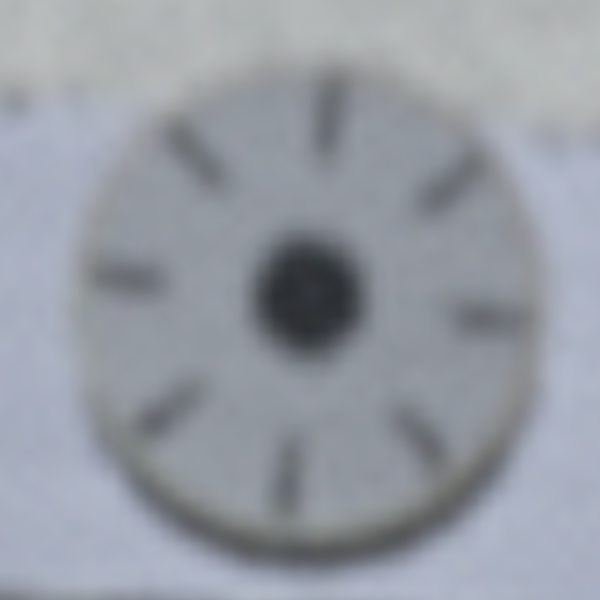

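Emit:
send_rows([
  [0.0024, 0.0189, -0.05, 0],
  [0, 0, -0.1, 0],
  [0, 0, -0.1, 0],
  [0, 0, -0.1, 0],
  [0, 0, -0.06, 0],
  [0, 0, 0, 0],
  [0, 0, 0, 0],
])

```text
clock: 40.72
position: [0.4583, 0.3515, 0.1175]
orientation: [0.745, 0.666, -0.018, -0.007]
ft_force: [0.6, 0.0, -2.3]
grip_width: 0.0058
```

```bash
python3 -c "
from st import *
place(.042)
p=get_image('wrist');cv2.imwrite('pics/w35.png',p['color'])"
```

```text
t 40.7167 pos [0.4583 0.3515 0.1175] yaw 1.4591 F [ 0.58  0.01 -2.27] M [ 0.012 -0.009  0.02 ] q6 -0.947 w 0.0058 tilt [-0.0177 -0.0065]
grip [0.4563 0.3507 0.0612] bar dir [ 0.9932 -0.1117 -0.0334] delta units [ 0.0009  0.0024 -0.0768] yaw units 0.0013
```

View pics/w35.png

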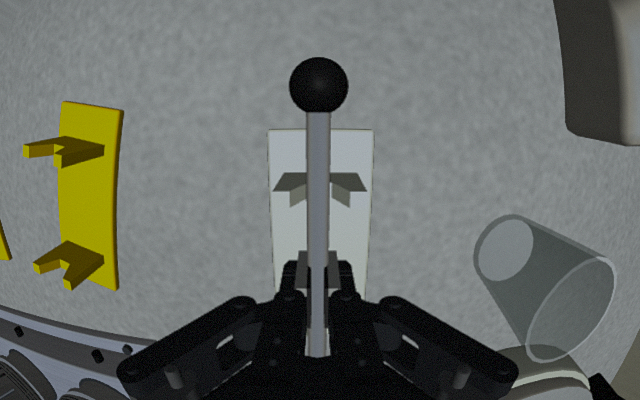

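Emit:
send_rows([
  [0.0009, 0.0015, -0.02, 0.0013],
  [0, 0, -0.02, 0],
  [0, 0, -0.02, 0],
  [0, 0, -0.014, 0],
  [0, 0, 0, 0],
  [0, 0, 0, 0],
])

```text
clock: 41.27
position: [0.4589, 0.3529, 0.1001]
orientation: [0.744, 0.667, -0.017, -0.006]
ft_force: [0.6, 0.4, -0.7]
grip_width: 0.0059
```

```bash
python3 -c "
from st import *
place(.042)"
```

```text
t 41.2667 pos [0.4589 0.3529 0.1001] yaw 1.4617 F [ 0.63  0.38 -0.74] M [ 0.007 -0.006 -0.004] q6 -0.948 w 0.0059 tilt [-0.0166 -0.0063]
grip [0.457  0.3522 0.0438] bar dir [ 0.9935 -0.1091 -0.0314] delta units [-0.002  -0.0036 -0.0073] yaw units -0.0012
```

Emit:
send_rows([
  [-0.001, -0.003, -0.005, 0],
  [0, 0, -0.004, 0],
  [0, 0, 0, 0],
  [0, 0, 0, 0],
])

```text
clock: 41.6
position: [0.4589, 0.3523, 0.0982]
orientation: [0.745, 0.667, -0.016, -0.006]
ft_force: [-0.9, 0.3, -1.1]
grip_width: 0.0061
```

```bash
python3 -c "
from st import *
place(.042)"
```

```text
t 41.6 pos [0.4589 0.3523 0.0982] yaw 1.4616 F [-0.91  0.32 -1.12] M [ 0.048 -0.041 -0.047] q6 -0.949 w 0.0061 tilt [-0.0162 -0.0062]
grip [0.4571 0.3516 0.042 ] bar dir [ 0.9935 -0.1092 -0.0308] delta units [-0.0023 -0.0011  0.0002] yaw units -0.0011
```

Emit:
send_rows([
  [0, 0, -0.004, 0],
  [0, 0, 0, 0],
  [0, 0, 0, 0],
])

```text
clock: 41.85
position: [0.459, 0.3524, 0.0974]
orientation: [0.745, 0.667, -0.016, -0.006]
ft_force: [-0.7, 0.6, 1.3]
grip_width: 0.0058
```

Emit:
send_rows([
  [0, 0, 0, 0],
  [0, 0, 0, 0],
  [0, 0, 0, 0],
  [0, 0, 0, 0],
  [0, 0, 0, 0],
  [0, 0, 0, 0],
  [0, 0, 0, 0],
  [0, 0, 0, 0],
], grip=0.7, newtons=20)

```text
clock: 42.52
position: [0.4588, 0.3523, 0.0971]
orientation: [0.745, 0.667, -0.016, -0.006]
ft_force: [0.4, -0.2, 0.1]
grip_width: 0.0599
```

```bash
python3 -c "
from st import *
place(.042)
p=get_image('wrist');cv2.imwrite('pics/w36.png',p['color'])"
```

```text
t 42.5167 pos [0.4588 0.3523 0.0971] yaw 1.4616 F [ 0.43 -0.23  0.15] M [-0.007  0.01  -0.009] q6 -0.949 w 0.0599 tilt [-0.0163 -0.0062]
grip [0.457  0.3516 0.0409] bar dir [ 0.9935 -0.1091 -0.0309] delta units [-0.0021 -0.001   0.0045] yaw units -0.0012
```

View pics/w36.png

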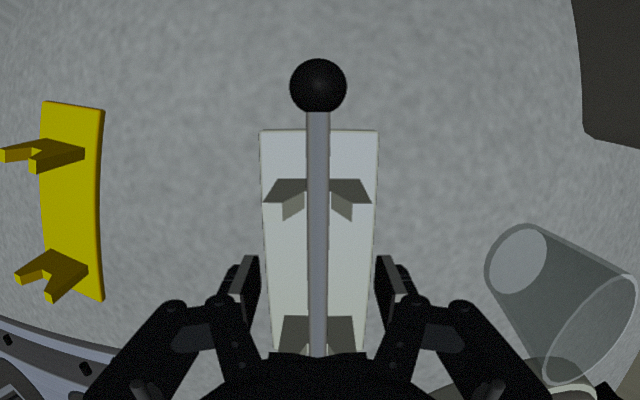

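The bar lies in both notches, centred at column 318. Now I lift clear and check.

Emit:
send_rows([
  [0, 0, 0.03, 0],
  [0, 0, 0.06, 0],
  [0, 0, 0.1, 0],
  [0, 0, 0.12, 0],
  [0, 0, 0.12, 0],
  [-0.06, 0, 0.1, 0],
  [-0.1, 0, 0.06, 0],
  [-0.1, 0, 0, 0],
  [0, 0, 0, 0],
  [0, 0, 0, 0],
])

```text
clock: 43.4
position: [0.3931, 0.3525, 0.2455]
orientation: [0.744, 0.668, -0.016, -0.006]
ft_force: [-0.2, -0.3, -0.0]
grip_width: 0.0597
```

```bash
python3 -c "
from st import *
st();toprect('tr37')
p=get_image('wrist');cv2.imwrite('pics/w37.png',p['color'])
for n in ('bar_mid',):
    m=masks_of(n,p)[0];print(m['conf'],m['box']);mm=m['mask']
    P=[]
    for v in range(int(m['box'][1])+25,int(m['box'][3])-3,5):
        xs=np.nonzero(mm[v])[0]
        if len(xs): P.append(onz(p,xs.mean(),v,.043,1))
    P=np.array(P);k=np.polyfit(P[:,0],P[:,1],1);print('yaw',np.arctan(k[0]),P[[0,-1]])
q=get_image('scene');cv2.imwrite('pics/s37.png',cv2.resize(q['color'][235:310,335:445],None,fx=7,fy=7,interpolation=cv2.INTER_CUBIC))
";python3 ph.py tr37
```

```text
t 43.4 pos [0.3931 0.3525 0.2455] yaw 1.4631 F [-0.19 -0.31 -0.04] M [ 0.078 -0.015 -0.001] q6 -0.887 w 0.0597 tilt [-0.0156 -0.006 ]
top: plug centre 0.6026 -0.0187 hole phase 0.685 holes [np.float64(-0.886), np.float64(-0.1), np.float64(0.685)]
0.68 [310.6, 158.9, 337.4, 339.3]
yaw -0.10878974249480389 [[0.37848278 0.36065433]
 [0.55188284 0.342351  ]]
tr37 (np.float64(-0.1008), np.float64(-32.6))
```

View pics/s37.png

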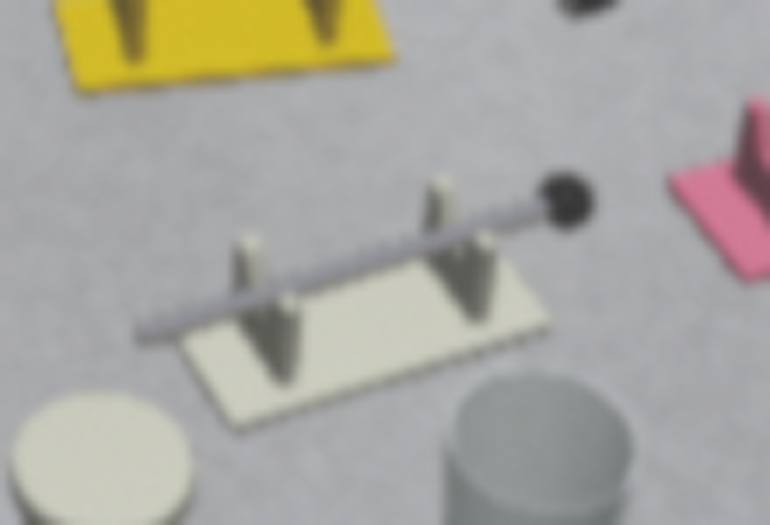

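View pics/w37.png

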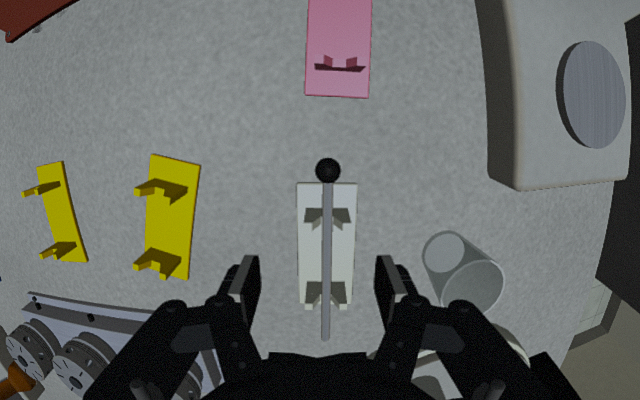

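```bash
python3 -c "
from st import *
p=get_image('wrist');A=onz(p,328,170,.04,1);B=onz(p,325.5,339,.04,1);u=(B-A)/np.linalg.norm(B-A);print(A,B,'mid',B-.1*u)
print(env.close_job())"
```

```text
[0.36742977 0.3624105 ] [0.56358424 0.34069516] mid [0.46419145 0.35169847]
the job is handed in; nothing more can be done
None
```

I screwed the middle cap down onto its seal with the tommy bar, using four hole settings and three bar changes. I then laid the bar back in its white rest and handed the job in at about 43 s. It reports no verdict.

**Seal pull:** The torque worked out from the wrist force held at about 0.53 N m while the cap ran freely. At the seal it climbed and stopped at 1.12 ± 0.1 N m, a little under the 1.2 N m target. By the given seal law that is about 0.036 rad of press, leaving about 0.024 rad once the pull was off.

**Bar in the rest:** The pictures show it in both notches, with its angle matching the rest to within about 0.01 rad. Its middle measures about 3 mm from my estimate of the rest's middle.

**Neighbours and bystanders:** I saw no contact with the neighbouring vessels or bystanders, and no unexplained force while the bar was out of the hole.

**Checks that failed or disagreed:**
- **Tool tilt:** Early on, one move ran the last joint to its range limit and left the tool tilted about 2° for the rest of the job.
- **First try at tightening:** It stalled at about 0.75 N m because the bar leaned in the hand and pushed sideways. I backed off, lined the bar up again and finished with a straight sideways pull.
- **Cap angle from the top camera:** It is only good to about 0.02 rad. It suggested 0.04–0.08 rad of cap movement during the final pull, so I relied on the torque instead.
- **Bar lean in the hole:** The pictures also suggested the bar leaned about 0.25–0.3 rad under load, more than the stated 0.1 rad. I did not resolve this.

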